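Pack the imager's calibration tiles into the twist-lock canister

TASK

Put the imager's white calibration tiles away in the twist-lock canister. Turn the cover anticlockwise to unlock it, lift it off and stand it on the bench; then stack all the tiles squarely on the raised table in the base, with one grey separator sheet between each tile and the next so that no two tiles touch. Finally put the cover back over the stack with its lugs in the slots, push it down and turn it clockwise as far as it goes to lock it; leave everything else on the bench where it is.

Things in the scene. Friction and masses are not known exactly. Their poses are not given: they have to be found in the camera images.
- base: round aluminium base of the canister, 154 mm across, fixed to the bench; origin at the centre of its underside (bench height), z up. A collar round its edge, 24 mm high, 150 mm outside and 116 mm clear inside, has an inward flange (underside 17 mm above the bench) over a channel (floor 8 mm up). The flange is cut by two slots, on the +x and -x sides
- stack_table (a point): centre of the top of the raised rectangular table in the middle of the base, 64 (base x) x 44 (base y) mm, 30 mm above the bench: the stack goes here, tile length along base x. The imager stands behind, from x = 0.54 on between y = -0.05 and 0.31, up to 0.46 m high
- slot_a (a point): centre of the +x slot at the collar's top, 62 mm from the axis, 24 mm up; the slots are 24 mm wide (the other is opposite). From each slot the channel runs clockwise, seen from above, to a stop at about 1.09 rad of turn; anticlockwise is blocked
- seat_ring (a joint): how far the black sprung ring inside the collar is pressed down, 0 to 0.006 m. Its top lies 14 mm above the bench at rest; it takes about 1 N at first touch, 7 N fully down, and presses the cover up against the flange
- cover: white round cover, open below, 110 mm outer and 104 mm inner diameter, 81 mm high inside, 86 mm outside, about 0.16 kg; origin at the centre of its open lower edge, z up; the same after a half turn. It starts locked on the empty base. To turn freely its edge is pushed down to 8 to 10.5 mm above the bench; let go when turned, it springs up to 11 mm and holds by friction
- grip_bar (a point): middle of the straight grip bar on top of the cover, along cover x, 117 mm above its lower edge; the bar is 90 mm long, 14 mm wide, 20 mm high, with 21 mm free height under its middle. A good place to grip, push and turn. Free bench to stand the cover on: round x 0.52, y -0.41
- lug_a (a point): middle of the lug on the cover's +x side (the other is opposite; a small grey rib on the wall marks each): 16 mm wide, 6 mm high, from the lower edge up, out to 62.5 mm from the axis. The lugs go down through the slots when cover x lies along base x, either way round; the edge then rests on the sprung ring, about 13 mm above the bench
- tile_1: one of two or three identical white ceramic calibration tiles, 70 (its x) x 50 (its y) x 14 mm thick; origin at the centre of its underside, z up. It starts lying flat on the bench (z = 0). Two or three tiles are present, any of the three; an absent one reads None. Take it across its 50 mm width
- tile_2: one of two or three identical white ceramic calibration tiles, 70 (its x) x 50 (its y) x 14 mm thick; origin at the centre of its underside, z up. It starts lying flat on the bench (z = 0). Two or three tiles are present, any of the three; an absent one reads None. Take it across its 50 mm width
- tile_3: one of two or three identical white ceramic calibration tiles, 70 (its x) x 50 (its y) x 14 mm thick; origin at the centre of its underside, z up. It starts lying flat on the bench (z = 0). Two or three tiles are present, any of the three; an absent one reads None. Take it across its 50 mm width
- sheet_1: one of two identical stiff grey plastic separator sheets, 74 (its x) x 54 (its y) x 5 mm thick, 30 g; origin at the centre of its underside, z up. It starts lying flat on the bench. Both are always present; with only two tiles one sheet is spare and may stay on the bench
- sheet_2: one of two identical stiff grey plastic separator sheets, 74 (its x) x 54 (its y) x 5 mm thick, 30 g; origin at the centre of its underside, z up. It starts lying flat on the bench. Both are always present; with only two tiles one sheet is spare and may stay on the bench
- marker_black: bystander, not part of the job: black marker pen, 138 x 12 mm, lying on the bench; origin at the centre of its underside
- tape_roll: bystander, not part of the job: roll of green tape, 71 mm across, 19 mm high, lying flat; origin at the centre of its underside
- petri_2: bystander, not part of the job: closed petri dish, 91 mm across, 15 mm high; origin at the centre of its underside
- bottle_small_a: bystander, not part of the job: small white bottle with a blue cap, 48 mm across, 97 mm high; origin at the centre of its underside
- timer: bystander, not part of the job: white bench timer, 62 x 62 x 18 mm; origin at the centre of its underside
- note_pad: bystander, not part of the job: block of sticky notes, 73 x 46 x 14 mm; origin at the centre of its underside
Not all that is in view belongs to the job. Leave any brown look-alike of the tile_2 alone. Leave any pink look-alike of the cover alone.

How it is judged:
By the outcome, as a careful person would: the job done as asked, in the order asked, and still so for the second after the job is handed in, with the robot touching nothing.
Of tile_1, tile_2, tile_3 only 2 to 3 are there at a start; the rules pass over those that are not, and their reading is None.
At some moment in a run one of cover may be knocked a few centimetres aside while the robot is not near it.
Once in a run the grip may slacken for a moment while it holds something.
It also fails if it takes over 210 s, if anything falls off the work surface, if the arm or the gripper's body presses on something with over 40 N, if the wrist force passes 120 N, or if a joint passes its speed limit or range.

ROBOT

A 6-joint arm with a two-finger parallel gripper is mounted at the origin on a cart in front of the work surface, level with it; the furniture and walls round the work are solid. World frame = base frame: x ahead of the robot, y to its left, z up, the work surface at z = 0. Lengths are in m, angles in degrees, forces in N, time in s.
With the tool pointing down it reaches from about 0.25 to 0.725 m from the base axis. Payload 9.7 kg.
Tool frame: the origin (TCP) lies midway between the tips of the shut fingers; the grasp point (between the pads) lies 19 mm behind it; z points along the fingers, y is the direction in which the jaws open and shut (so a half turn about z gives the same grasp; the last joint's range is limited). The gripper opens to 85 mm and grips with 20 to 120 N. Pads are 22 mm wide; open, the fingers measure 114 mm over their backs; the gripper's body (76 mm by 85 mm) begins 54 mm behind the grasp point. The pads swing forward as they close: fully open they stand 13 mm farther back than shut.
Start: joints at [68.182, 4.979, 10.078, 95.1, 0, 90], TCP at [0.204, 0.511, 0.231] pointing down, gripper open.
Joint ranges: [-179.16, 179.16], [-48.56, 103.87], [-65.8, 70.77], [-126.05, 130.52], [-82.76, 87.17], [-180, 180]. Speed limits (degrees/s): [127.2, 127.2, 147.25, 180, 180, 180].

INTERFACE

Orientations are given as [roll, pitch, yaw] about the fixed x, y, z axes, in that order (R = Rz(yaw) Ry(pitch) Rx(roll)).
In Python, from workcell import get_obs, camera, get_calibration, job_done gives the robot as it stands.
- The arm moves only by the tool play_rows, never from a script. Its argument "commands" is text: rows parted by semicolons, each of 5 numbers parted by spaces: the opening, from 0 (shut) to 1 (fully open), then the shift along the world's x, y, z in mm, then the turn about the world's z in degrees. A call has 1 to 10 rows; each row is the pose to reach, as a shift and turn from the pose commanded when the call began; what a row does not reach only later rows make up. A row lasts 1/12 s, in which the tool goes at most 41.7 mm and 7.16 degrees, less where a joint would pass 70% of its speed; a pose out of reach is approached as far as the arm can. A call with a gripper value outside its range is refused whole. The fingers move at their own pace and stop on an object; "force" is the grip in N (left out, the last holds). Time passes only in rows, so rows that repeat a pose let the fingers close. It gives the time, the measured TCP pose, the force and the opening at its end, in the units of the state.
- get_obs(): the state, without advancing time (a new reading comes with each control period).
- camera(name): name is "scene" or "side" or "wrist"; returns the picture (384x512x3 uint8, red, green, blue); there is no depth.
- get_calibration(name): a dict with "fx", "fy", "cx", "cy" (pixels), "eye" and "attitude" of the camera in the world; the wrist camera has in their place "mount" (4x4, takes a point from camera to tool coordinates, whose origin is the TCP and whose axes are the flange's). Camera axes: x right, y down, z forward; pixel columns grow to the right and rows downward; lengths in m; the calibration is good to about 2 mm. A picture is of the moment at which its call begins: read the wrist's pose just before it. get_calibration takes no time and is no camera call.
- job_done(): hands the job in, once; it reports no verdict.
The state is a dict: "time": time; "q": joint angles; "qd": joint speeds; "joint_efforts": joint torques, N m; "ee_pos": TCP position; "tcp_rot": TCP orientation; "wrist_force": force on the tool from outside, world axes, zero at the start; "torque": the same for the moment, N m; "opening": finger opening in m.
Only numpy, scipy, OpenCV 4.12 (cv2) and the standard library are available. Lean on these libraries where they do the work, as an engineer would, in place of code of your own. Each camera call takes 0.05 s, during which the arm holds its last target.

## Working session

There is one attempt and no reset: what is moved stays moved. The work goes in short steps, Python scripts to look and compute and a tool call to move; the robot and the scene stay as the last step left them, time stands still between calls to the robot, and variables do not carry over. Pictures are saved under pics/ and viewed, and the job is handed in when it is done.

Besides the shell and the picture viewer there is one more tool, called as name(argument=value, ...) on one line, values as JSON. play_rows: Moves the arm, as the interface text tells. Its arguments: {"type":"object","properties":{"commands":{"type":"string"},"force":{"type":"number"}},"required":["commands"]}

```bash
ls; mkdir -p pics
python3 - <<'E'
from workcell import *
import cv2
o=get_obs(); print({k:o[k] for k in o})
for n in ["scene","side","wrist"]:
    im=camera(n); cv2.imwrite(f"pics/{n}0.png",cv2.resize(im[:,:,::-1],(800,600),interpolation=cv2.INTER_CUBIC)); cv2.imwrite(f"pics/{n}0_raw.png",im[:,:,::-1])
    print(n,get_calibration(n))
E
```

```text
pics
{'time': 0.0, 'q': array([6.81814610e+01, 5.01216654e+00, 1.00344231e+01, 9.51005974e+01,
       2.94516459e-04, 9.00015722e+01]), 'qd': array([-0.0177532 ,  0.01410436,  0.01098325, -0.00947611, -0.02546182,
        0.03877222]), 'joint_efforts': array([-9.34901109e-04, -5.20388210e+01,  4.64804220e+01,  1.62049709e-02,
       -6.72102647e-05, -1.05508511e-05]), 'ee_pos': array([0.20432843, 0.51038247, 0.23057257]), 'tcp_rot': array([-1.79921659e+02, -2.92366508e-04,  1.58179888e+02]), 'wrist_force': array([ 0.2882288 ,  0.44670431, -0.87624326]), 'torque': array([-0.02287925, -0.05969755, -0.00236633]), 'opening': 0.08524270413395507}
scene {'fx': 393.8966354093646, 'fy': 393.8966354093646, 'cx': 254.9128665993799, 'cy': 187.6370450936419, 'eye': array([-0.21678137, -0.74151941,  1.34921132]), 'attitude': array([-137.9631344 ,    1.0259945 ,  -49.57300617])}
side {'fx': 457.86902136493075, 'fy': 457.86902136493075, 'cx': 246.92631261162157, 'cy': 194.32803419027672, 'eye': array([ 0.67313698, -0.74112474,  1.47113427]), 'attitude': array([-151.95104179,    0.47379143,    4.58678786])}
wrist {'fx': 341.4100951569107, 'fy': 341.4100951569107, 'cx': 262.9840130276686, 'cy': 193.82928149319193, 'mount': array([[-2.86806424e-04, -9.47020125e-01, -3.21174098e-01,
         8.28056311e-02],
       [ 9.99999893e-01, -1.55329648e-04, -4.34985547e-04,
         4.00751727e-04],
       [ 3.62052207e-04, -3.21174189e-01,  9.47020068e-01,
        -1.42061502e-01],
       [ 0.00000000e+00,  0.00000000e+00,  0.00000000e+00,
         1.00000000e+00]])}
```

View pics/scene0.png

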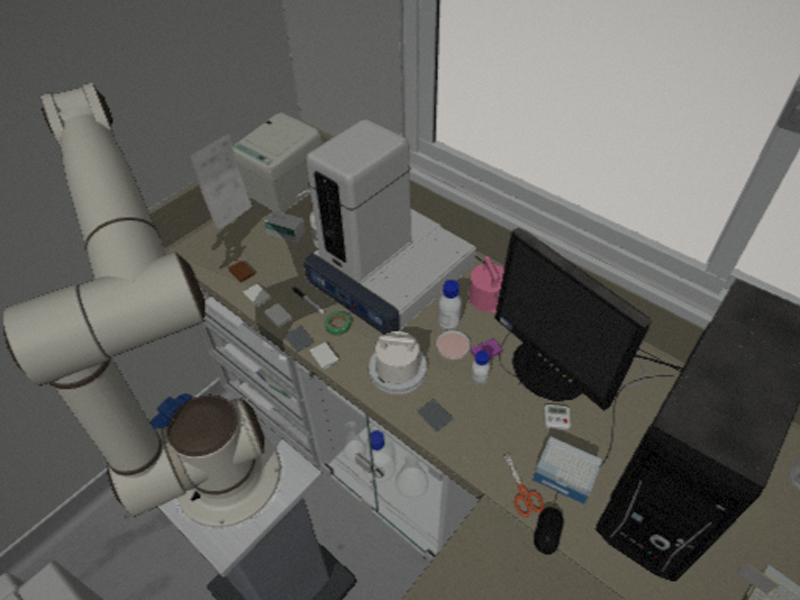

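View pics/side0.png

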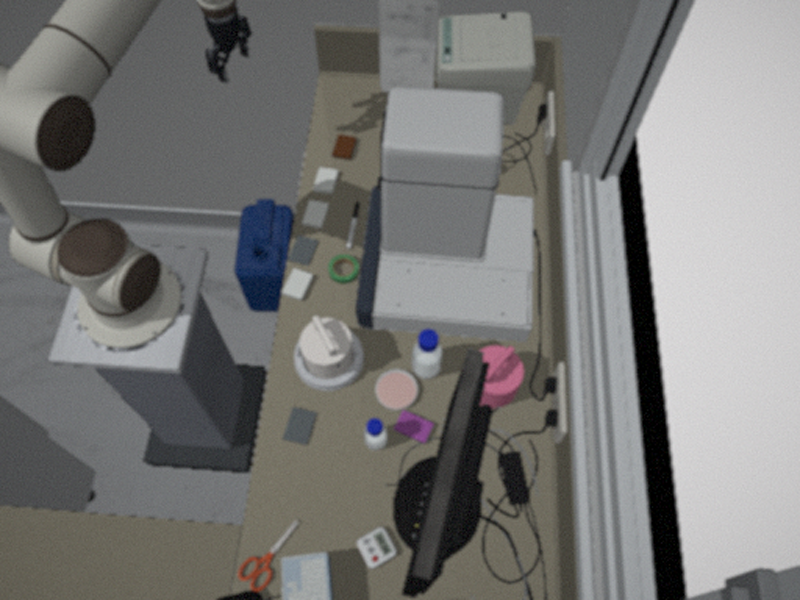

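View pics/wrist0.png

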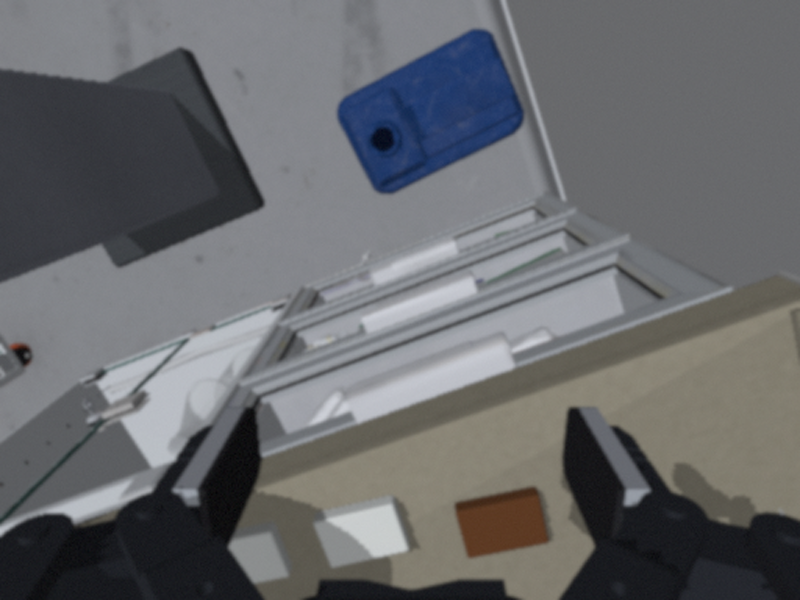

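```bash
cat > h.py <<'E'
from workcell import *
import numpy as np, cv2
from scipy.spatial.transform import Rotation as Ro
def cam(name,obs=None):
    c=get_calibration(name)
    K=np.array([[c['fx'],0,c['cx']],[0,c['fy'],c['cy']],[0,0,1]])
    if name=='wrist':
        T=np.eye(4);T[:3,:3]=Ro.from_euler('xyz',obs['tcp_rot'],degrees=True).as_matrix();T[:3,3]=obs['ee_pos']
        T=T@c['mount'];return K,T[:3,:3],T[:3,3]
    return K,Ro.from_euler('xyz',c['attitude'],degrees=True).as_matrix(),np.array(c['eye'])
def cast(C,uv,z):
    K,R,e=C;uv=np.atleast_2d(uv).astype(float)
    d=(R@np.linalg.inv(K)@np.c_[uv,np.ones(len(uv))].T).T
    s=(z-e[2])/d[:,2];return e+d*s[:,None]
def proj(C,P):
    K,R,e=C;p=(K@R.T@(np.atleast_2d(P)-e).T).T;return p[:,:2]/p[:,2:]
def snap(name,tag,crop=None,scale=None):
    o=get_obs();im=camera(name)[:,:,::-1].copy()
    cv2.imwrite(f'pics/{tag}_raw.png',im)
    v=im if crop is None else im[crop[1]:crop[3],crop[0]:crop[2]]
    s=scale or min(800/v.shape[1],600/v.shape[0])
    cv2.imwrite(f'pics/{tag}.png',cv2.resize(v,None,fx=s,fy=s,interpolation=cv2.INTER_CUBIC))
    return im,cam(name,o),o
E
python3 - <<'E'
from h import *
for n,c in(("scene",(120,150,320,300)),("side",(150,60,310,300))):
    v=cv2.imread(f'pics/{n}0_raw.png')[c[1]:c[3],c[0]:c[2]]
    s=min(800/v.shape[1],600/v.shape[0]);print(n,s)
    cv2.imwrite(f'pics/{n}0c.png',cv2.resize(v,None,fx=s,fy=s,interpolation=cv2.INTER_CUBIC))
im=cv2.imread('pics/side0_raw.png');C=cam('side')
for nm,u,v,z in [("brown",345,147,.014),("w1",327,180,.014),("g?",315,213,.014),("g1",302,250,.005),("w2",297,284,.014),("g2",299,425,.005),("bar",325,335,.12),("base",328,352,.02),("pink",500,375,.05)]:
    p=np.array([u,v])*.64; print(nm,cast(C,p,z).round(3),im[int(p[1]),int(p[0])], "scene800",(proj(cam('scene'),cast(C,p,z))/.64).round())
E
```

```text
scene 4.0
side 2.5
brown [[0.456 0.486 0.014]] [21 46 77] scene800 [[242. 270.]]
w1 [[0.421 0.376 0.014]] [139 143 140] scene800 [[258. 293.]]
g? [[0.404 0.272 0.014]] [127 128 127] scene800 [[277. 314.]]
g1 [[0.384 0.168 0.005]] [93 90 83] scene800 [[298. 339.]]
w2 [[0.387 0.068 0.014]] [180 180 178] scene800 [[324. 355.]]
g2 [[ 0.437 -0.27   0.005]] [91 88 85] scene800 [[434. 414.]]
bar [[ 0.483 -0.108  0.12 ]] [184 189 192] scene800 [[396. 342.]]
base [[ 0.481 -0.102  0.02 ]] [184 187 189] scene800 [[394. 365.]]
pink [[ 0.858 -0.141  0.05 ]] [ 91  73 124] scene800 [[490. 283.]]
```

View pics/scene0c.png

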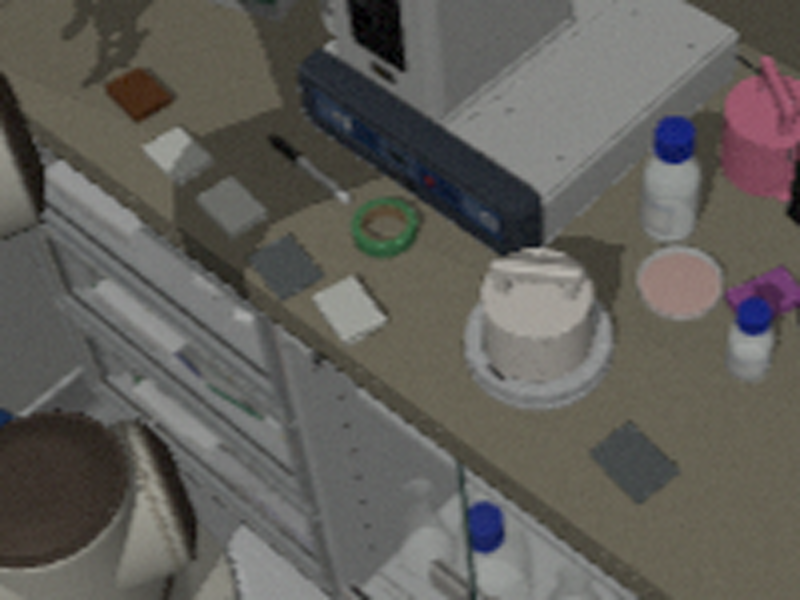

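View pics/side0c.png

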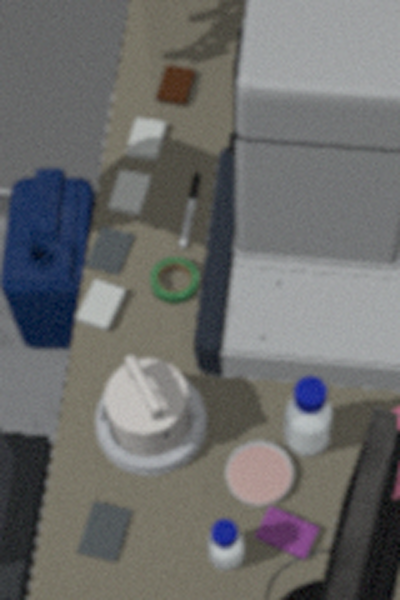

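Candidates (scene 800×600 pixels): white tiles are at (258,293), (277,314, which lies in the arm's shadow) and (324,355). The brown look-alike at (242,270) stays. Sheets are the dark grey ones at (298,339) and (434,414). The cover is the white one at (396,350), and the pink one at (490,283) stays. The crops confirm three white tiles. Next I'll move the wrist camera over the canister.

play_rows(commands="1 40 -130 140 0;1 150 -611 140 22;1 150 -611 140 22;1 150 -611 140 22;1 150 -611 140 22;1 150 -611 140 22;1 150 -611 140 22;1 150 -611 140 22;1 150 -611 140 22;1 150 -611 140 22")

```text
time: 0.98
ee_pos: [0.2992, 0.124, 0.329]
tcp_rot: [180.0, 0.0, -179.8]
wrist_force: [1.6, 0.6, -0.2]
opening: 0.0853
```

Run:
```python
from h import *
im,C,o=snap('wrist','w1');print(o['ee_pos'],o['tcp_rot'])
```

```text
[0.29917551 0.12396773 0.32901766] [ 1.79985236e+02  3.63316366e-02 -1.79767534e+02]
```

play_rows(commands="1 80 -224 40 0;1 80 -224 40 0;1 80 -224 40 0;1 80 -224 40 0;1 80 -224 40 0;1 80 -224 40 0;1 80 -224 40 0;1 80 -224 40 0;1 80 -224 40 0")

```text
time: 1.78
ee_pos: [0.3794, -0.098, 0.3684]
tcp_rot: [180.0, -0.0, -179.9]
wrist_force: [0.0, -0.1, -0.3]
opening: 0.0854
```

Run:
```python
from h import *
im,C,o=snap('wrist','w2');print(o['ee_pos'],o['tcp_rot'],o['qd'].round(2))
```

```text
[ 0.37939629 -0.098006    0.3683781 ] [ 1.79976331e+02 -3.89696517e-02 -1.79858881e+02] [ 1.71 -1.06 -0.35 -0.02 -0.11 -0.1 ]
```

View pics/w1.png

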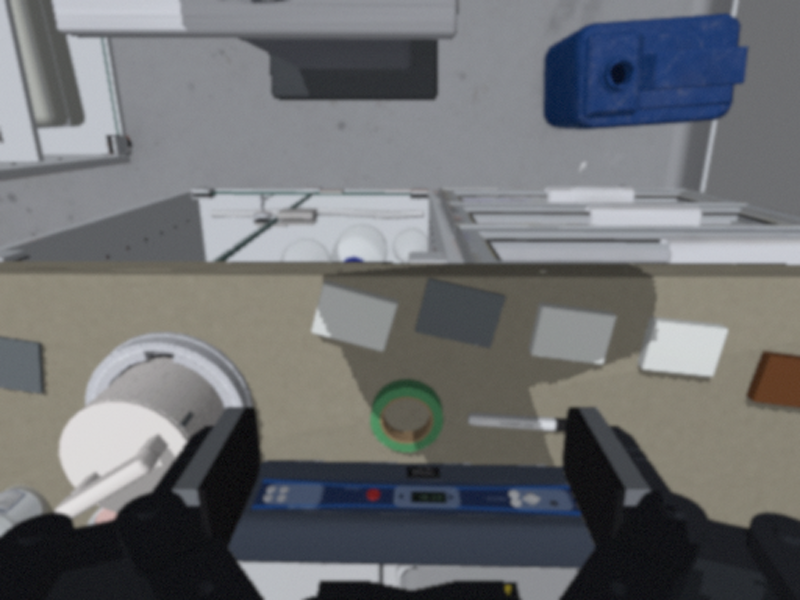

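View pics/w2.png

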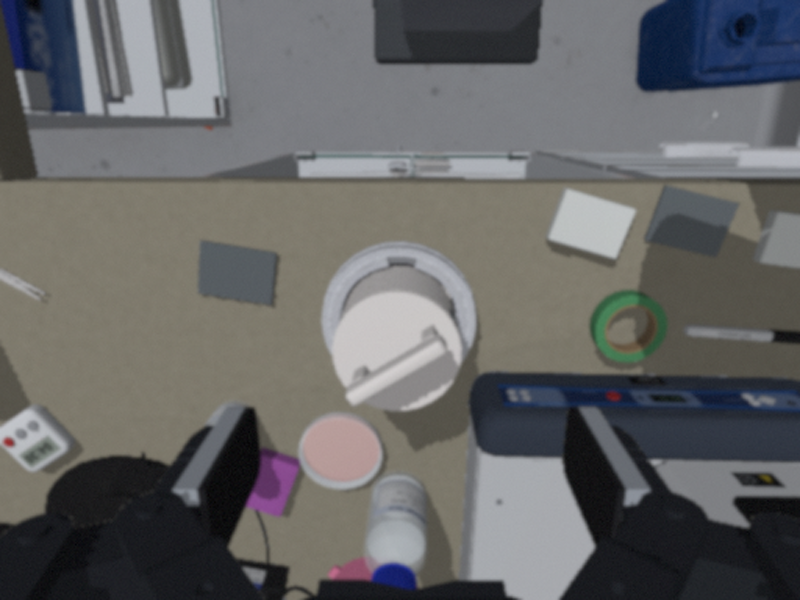

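Run:
```python
from h import *
im=cv2.imread('pics/w2_raw.png')
c=(200,150,310,270);v=im[c[1]:c[3],c[0]:c[2]]
cv2.imwrite('pics/w2c.png',cv2.resize(v,None,fx=5,fy=5,interpolation=cv2.INTER_CUBIC))
```

```text
(no output)
```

View pics/w2c.png

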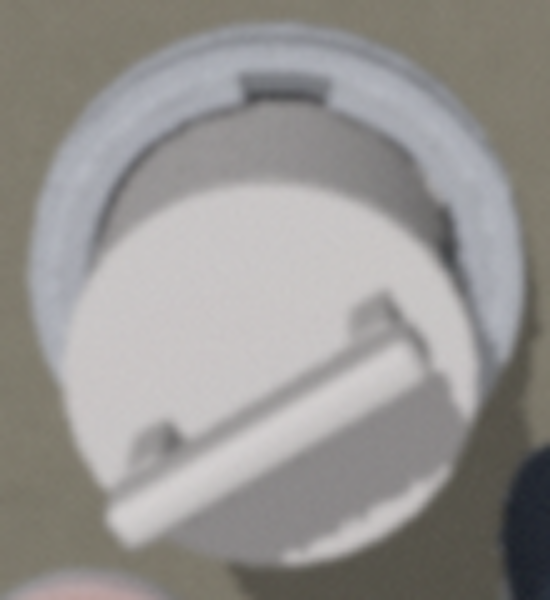

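Run:
```python
from h import *
import pickle
from scipy.optimize import least_squares
o={'ee_pos':np.array([0.37939629,-0.098006,0.3683781]),'tcp_rot':np.array([179.976,-0.039,-179.859])}
C=cam('wrist',o)
f=lambda p:np.array(p)/5.-.4+[200,150]
def circ(P,r):
    s=least_squares(lambda q:np.hypot(P[:,0]-q[0],P[:,1]-q[1])-q[2],[*P[:,:2].mean(0),r]);return s.x.round(4),np.abs(s.fun).max().round(4)
base=f([(30,260),(60,165),(130,80),(210,40),(275,32),(350,45),(430,100),(490,175),(520,260),(500,360)])
P=cast(C,base,.024);print('collar',circ(P,.075))
top=f([(62,375),(75,310),(110,250),(180,200),(265,182),(350,195),(420,235),(465,300),(478,380),(460,460),(400,530),(320,563)])
print('top',circ(cast(C,top,.097),.055))
b=cast(C,f([(105,515),(130,548),(425,372),(400,340)]),.138);print('bar',b.round(4),b.mean(0))
d=(b[2]+b[3]-b[0]-b[1])/2;print(np.degrees(np.arctan2(d[1],d[0])),np.linalg.norm(d),np.linalg.norm(b[1]-b[0]))
s=cast(C,f([(240,76),(330,76),(285,88)]),.024);print('slot',s.round(4))
```

```text
collar (array([ 0.4789, -0.1105,  0.074 ]), np.float64(0.0021))
top (array([ 0.4815, -0.1093,  0.0554]), np.float64(0.001))
bar [[ 0.4988 -0.1492  0.138 ]
 [ 0.5079 -0.1434  0.138 ]
 [ 0.4606 -0.0718  0.138 ]
 [ 0.4524 -0.0779  0.138 ]] [ 0.47992551 -0.11060148  0.138     ]
123.26404656709059 0.08547015825625262 0.010797523708172156
slot [[ 0.4166 -0.1201  0.024 ]
 [ 0.4166 -0.0938  0.024 ]
 [ 0.4202 -0.1069  0.024 ]]
```

play_rows(commands="1 101 -12 -100 -57;1 101 -12 -150 -57;1 101 -12 -150 -57;1 101 -12 -150 -57;1 101 -12 -150 -57;1 101 -12 -150 -57;1 101 -12 -150 -57;1 101 -12 -150 -57;1 101 -12 -150 -57;1 101 -12 -150 -57", force=80)

```text
time: 2.67
ee_pos: [0.4805, -0.109, 0.2188]
tcp_rot: [180.0, 0.0, 123.5]
wrist_force: [0.7, -0.7, -0.3]
opening: 0.0853
```

Run:
```python
from h import *
im,C,o=snap('wrist','w3');print(o['ee_pos'],o['tcp_rot'],o['qd'].round(2),o['q'].round(1))
```

```text
[ 0.48047569 -0.10895327  0.21884343] [1.79980608e+02 1.17428489e-02 1.23516854e+02] [-0.55  0.08  0.21 -0.1  -0.17 -1.89] [-12.8  -3.1   0.5  93.6   0.   43.7]
```

View pics/w3.png

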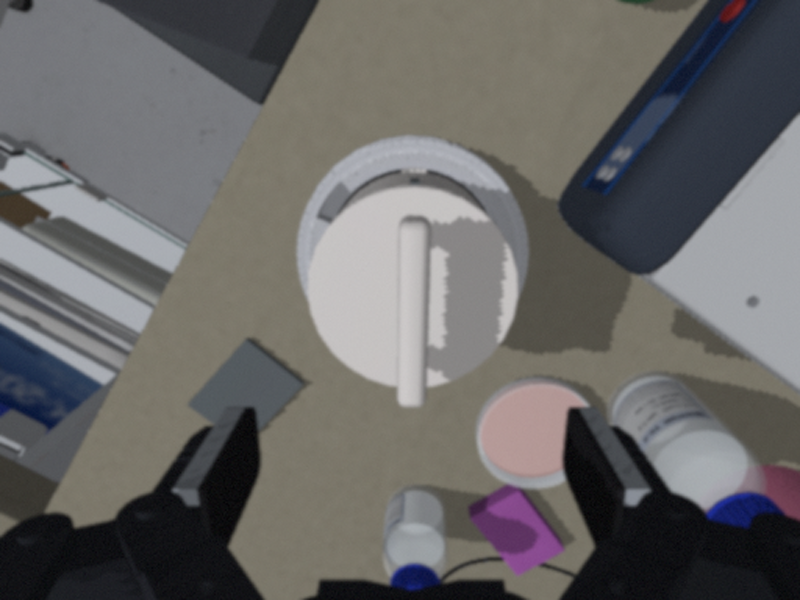

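Run:
```python
from h import *
o={'ee_pos':np.array([0.48047569,-0.10895327,0.21884343]),'tcp_rot':np.array([179.98,.012,123.517])}
C=cam('wrist',o);f=lambda p:np.array(p)*.64
b=cast(C,f([(400,220),(429,220),(397,405),(424,405)]),.138);m=(b[:2].mean(0),b[2:].mean(0));d=m[1]-m[0]
print(b.round(4),b.mean(0).round(4),np.degrees(np.arctan2(d[1],d[0])),np.linalg.norm(d))
print('slot',cast(C,f([(325,212),(344,186),(335,200)]),.024).round(4))
```

```text
[[ 0.4525 -0.0746  0.138 ]
 [ 0.4627 -0.0679  0.138 ]
 [ 0.4992 -0.1488  0.138 ]
 [ 0.5098 -0.1417  0.138 ]] [ 0.4811 -0.1083  0.138 ] -57.61029232307346 0.0875993479422855
slot [[ 0.4194 -0.1144  0.024 ]
 [ 0.4211 -0.094   0.024 ]
 [ 0.4208 -0.1045  0.024 ]]
```

play_rows(commands="1 0 0 -40 -1;1 0 0 -75 -1;1 0 0 -95 -1;1 0 0 -108 -1;1 0 0 -108 -1;0 0 0 -108 -1;0 0 0 -108 -1;0 0 0 -108 -1;0 0 0 -108 -1;0 0 0 -108 -1", force=80)

```text
time: 3.55
ee_pos: [0.481, -0.1103, 0.1115]
tcp_rot: [179.9, 0.1, 122.2]
wrist_force: [0.0, 0.0, -0.7]
opening: 0.0255
```

play_rows(commands="0 0 0 0 0;0 0 0 0 0;0 0 0 0 0;0 0 0 0 0;0 0 0 0 0")

```text
time: 3.97
ee_pos: [0.4809, -0.1103, 0.1109]
tcp_rot: [180.0, 0.0, 122.2]
wrist_force: [2.1, 0.3, 2.4]
opening: 0.0124
```

play_rows(commands="0 0 0 -1 0;0 0 0 -2 0;0 0 0 -2 0;0 0 0 -2 0")

```text
time: 4.3
ee_pos: [0.4808, -0.1103, 0.1088]
tcp_rot: [180.0, 0.0, 122.2]
wrist_force: [3.0, 0.5, 3.7]
opening: 0.0127
```

play_rows(commands="0 0 0 0 5;0 0 0 0 10;0 0 0 0 15;0 0 0 0 20;0 0 0 0 25;0 0 0 0 25")

```text
time: 4.8
ee_pos: [0.4802, -0.1104, 0.1086]
tcp_rot: [-180.0, -0.0, 147.4]
wrist_force: [-0.0, -0.6, 4.6]
opening: 0.0127
```

Run:
```python
from h import *
o=get_obs();print(o['torque'].round(3),o['wrist_force'].round(2),o['tcp_rot'].round(1))
```

```text
[-0.161  0.063  0.136] [-0.01 -0.59  4.63] [-180.    -0.   147.4]
```

Turning freely. I'll continue to near the slot angle.

play_rows(commands="0 0 0 0 5;0 0 0 0 10;0 0 0 0 15;0 0 0 0 20;0 0 0 0 24;0 0 0 0 26;0 0 0 0 26")

```text
time: 5.38
ee_pos: [0.4804, -0.1103, 0.1086]
tcp_rot: [-180.0, -0.0, 173.1]
wrist_force: [-0.6, 0.3, 5.2]
opening: 0.0127
```

Run:
```python
from h import *
o=get_obs();print(o['torque'].round(3),o['wrist_force'].round(2),o['tcp_rot'].round(1))
```

```text
[-0.15   0.041 -0.063] [-0.56  0.26  5.24] [-180.    -0.   173.1]
```

play_rows(commands="0 0 0 0 2;0 0 0 0 4;0 0 0 0 4")

```text
time: 5.63
ee_pos: [0.4804, -0.1103, 0.1086]
tcp_rot: [-180.0, -0.0, 177.1]
wrist_force: [-0.1, 0.1, 4.8]
opening: 0.013
```

Run:
```python
from h import *
o=get_obs();print(o['torque'].round(3),o['wrist_force'].round(2),o['tcp_rot'].round(1))
```

```text
[-0.118 -0.023 -0.084] [-0.12  0.14  4.81] [-180.    -0.   177.1]
```

play_rows(commands="0 0 0 0 1;0 0 0 0 2;0 0 0 0 3;0 0 0 0 3")

```text
time: 5.97
ee_pos: [0.4805, -0.1103, 0.1086]
tcp_rot: [-180.0, -0.0, -179.8]
wrist_force: [-0.7, -1.2, 5.0]
opening: 0.0127
```

Run:
```python
from h import *
o=get_obs();print(o['torque'].round(3),o['wrist_force'].round(2),o['tcp_rot'].round(1))
```

```text
[-0.171  0.024 -0.141] [-0.73 -1.22  5.01] [-180.    -0.  -179.8]
```

play_rows(commands="0 0 0 2 -2;0 0 0 4 -2;0 0 0 6 -2;0 0 0 6 -2")

```text
time: 6.3
ee_pos: [0.4804, -0.1102, 0.1144]
tcp_rot: [180.0, -0.0, 178.2]
wrist_force: [0.5, 0.3, -0.6]
opening: 0.0124
```

Run:
```python
from h import *
o=get_obs();print(o['torque'].round(3),o['wrist_force'].round(2),o['tcp_rot'].round(1),o['ee_pos'])
```

```text
[-0.087  0.023 -0.005] [ 0.47  0.29 -0.63] [180.   -0.  178.2] [ 0.48039013 -0.11017301  0.11442981]
```

play_rows(commands="0 0 0 15 0;0 0 0 45 0;0 0 0 85 0;0 0 0 125 0;0 0 -30 145 0;0 35 -70 150 0;0 35 -110 150 0;0 35 -150 150 0;0 35 -190 150 0;0 35 -190 150 0")

```text
time: 7.13
ee_pos: [0.5149, -0.3057, 0.2621]
tcp_rot: [-180.0, -0.2, 178.0]
wrist_force: [0.8, 0.7, -1.6]
opening: 0.0126
```

Run:
```python
from h import *
snap('scene','s1',(200,200,400,350));o=get_obs();print(o['wrist_force'].round(2),o['tcp_rot'].round(1),o['ee_pos'],o['opening'])
```

```text
[-0.93  1.1  -1.93] [179.9  -0.2 178. ] [ 0.51490987 -0.30389929  0.26230604] 0.0128304059942131
```

View pics/s1.png

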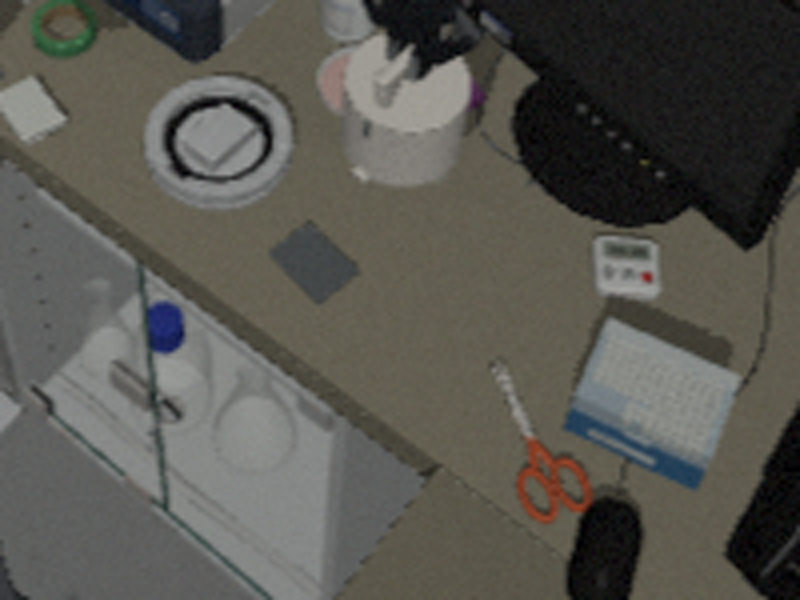

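Run:
```python
from h import *
C=cam('scene');p=lambda P:((proj(C,P)-[200,200])*4).round()
print(p([[.515,-.41,0],[.46,-.41,0],[.57,-.41,0],[.515,-.47,0]]))
for uv in [(497,362),(597,292),(640,200)]: print(cast(C,np.array(uv)/4+[200,200],0).round(3))
im=cv2.imread('pics/s1_raw.png')
```

```text
[[476. 291.]
 [443. 330.]
 [507. 252.]
 [529. 327.]]
[[ 0.466 -0.467  0.   ]]
[[ 0.588 -0.5    0.   ]]
[[ 0.706 -0.478  0.   ]]
```

play_rows(commands="0 5 -40 0 0;0 5 -80 -20 0;0 5 -103 -50 0;0 5 -103 -90 0;0 5 -103 -130 0;0 5 -103 -148 0;0 5 -103 -156 0;0 5 -103 -156 0;0 5 -103 -156 0")

```text
time: 7.93
ee_pos: [0.5211, -0.4028, 0.1099]
tcp_rot: [-180.0, 0.0, 178.2]
wrist_force: [0.0, -0.2, -1.6]
opening: 0.0122
```

play_rows(commands="0 0 0 -3 0;0 0 0 -6 0;0 0 0 -6 0;0 0 0 -6 0")

```text
time: 8.27
ee_pos: [0.5208, -0.4033, 0.1033]
tcp_rot: [-180.0, 0.0, 178.2]
wrist_force: [0.6, 0.2, -1.9]
opening: 0.0129
```

play_rows(commands="0 0 0 -2 0;0 0 0 -3 0;0 0 0 -3 0")

```text
time: 8.52
ee_pos: [0.5209, -0.4033, 0.1006]
tcp_rot: [-180.0, 0.1, 178.2]
wrist_force: [-0.7, 1.6, 3.6]
opening: 0.0121
```

play_rows(commands="0 0 0 -1 0;0 0 0 -1 0;0 0 0 -1 0")

```text
time: 8.77
ee_pos: [0.5209, -0.4033, 0.1005]
tcp_rot: [-179.9, 0.1, 178.2]
wrist_force: [-2.2, 3.2, 9.6]
opening: 0.0122
```

play_rows(commands="0 0 0 1 0;0.6 0 0 1 0;0.6 0 0 1 0;0.6 0 0 1 0;0.6 0 0 1 0;0.6 0 0 1 0;0.6 0 0 1 0;0.6 0 0 1 0")

```text
time: 9.43
ee_pos: [0.5206, -0.4032, 0.0995]
tcp_rot: [180.0, -0.0, 178.2]
wrist_force: [-0.4, -0.4, -0.4]
opening: 0.0511
```

play_rows(commands="0.6 0 0 20 0;0.6 0 0 50 0;1 0 0 90 0;1 -40 60 130 0;1 -80 100 150 0;1 -120 140 150 0;1 -143 170 150 0;1 -143 170 150 0;1 -143 170 150 0")

```text
time: 10.18
ee_pos: [0.3754, -0.2311, 0.2508]
tcp_rot: [-180.0, 0.1, 178.2]
wrist_force: [-0.6, -0.2, 1.1]
opening: 0.0854
```

Run:
```python
from h import *
im,C,o=snap('wrist','w4');print(o['ee_pos'],o['tcp_rot'],o['qd'].round(2),o['q'].round(1))
```

```text
[ 0.37536716 -0.23105374  0.25081139] [-1.79975198e+02  6.90697806e-02  1.78193822e+02] [ 10.42 -34.4  -26.23   6.93  -0.16  10.03] [-31.6  -9.4  -1.7  97.7   0.  -29.8]
```

View pics/w4.png

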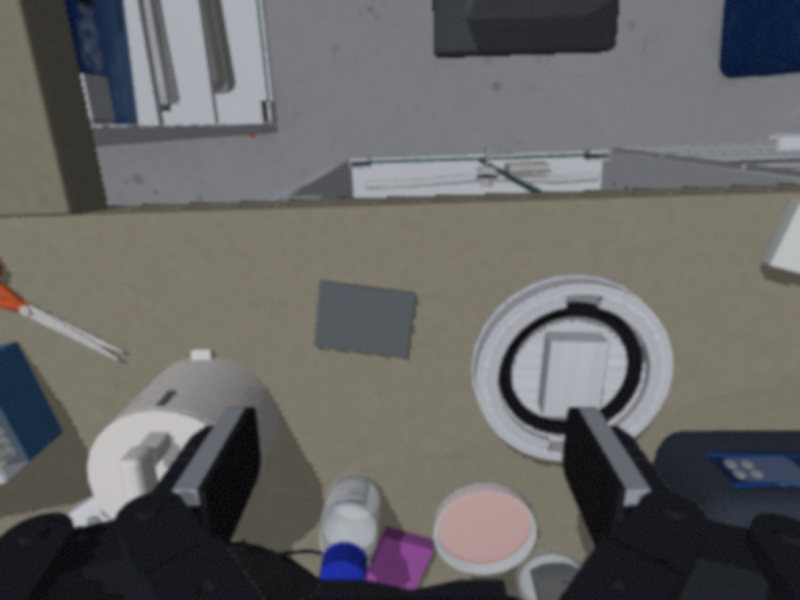

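play_rows(commands="1 10 131 70 0;1 10 131 70 0;1 10 131 70 0;1 10 131 70 0;1 10 131 70 0;1 10 131 70 0;1 10 131 70 0")

```text
time: 10.82
ee_pos: [0.3877, -0.1025, 0.3192]
tcp_rot: [-180.0, -0.0, 178.2]
wrist_force: [-0.2, 0.0, -0.4]
opening: 0.0855
```

Run:
```python
from h import *
im,C,o=snap('wrist','w5');print(o['ee_pos'].round(4).tolist(),o['tcp_rot'].round(3).tolist(),o['qd'].round(2),o['q'].round(1))
```

```text
[0.3877, -0.1025, 0.3192] [-179.99, -0.016, 178.21] [-1.29  0.58 -0.48 -0.06  0.04  0.11] [-14.8 -12.    3.9 106.   -0.  -13. ]
```

View pics/w5.png

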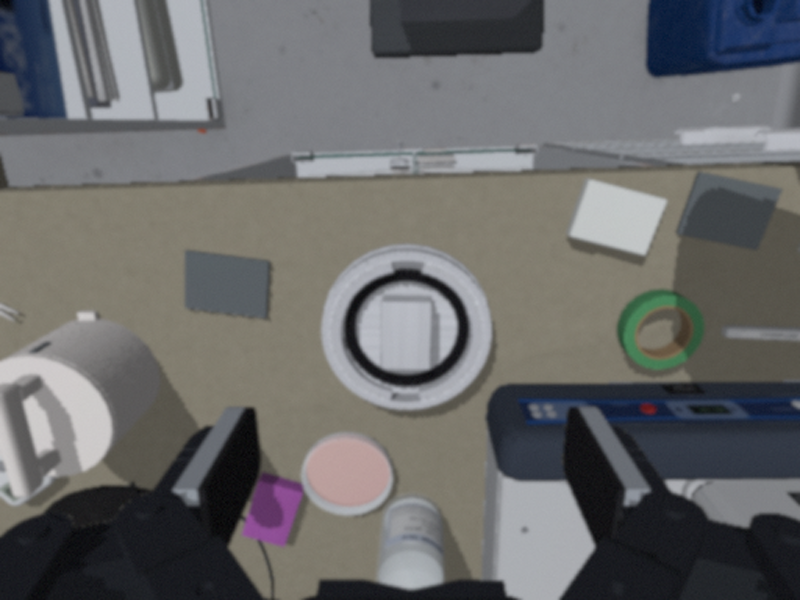

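Run:
```python
from h import *
im=cv2.imread('pics/w5_raw.png')
c=(200,150,320,270);v=im[c[1]:c[3],c[0]:c[2]]
a=cv2.resize(v,None,fx=5,fy=5,interpolation=cv2.INTER_CUBIC)
cv2.imwrite('pics/w5c.png',a)
v=im[95:210,350:512]; cv2.imwrite('pics/w5d.png',cv2.resize(v,None,fx=4.9,fy=4.9,interpolation=cv2.INTER_CUBIC))
```

```text
(no output)
```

View pics/w5c.png

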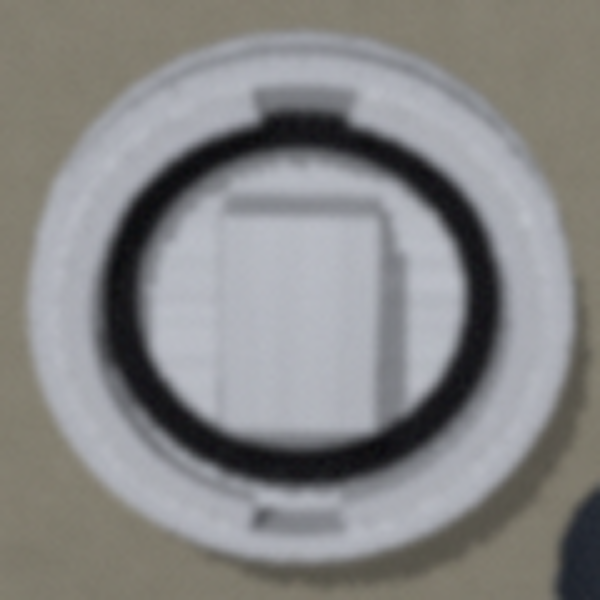

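View pics/w5d.png

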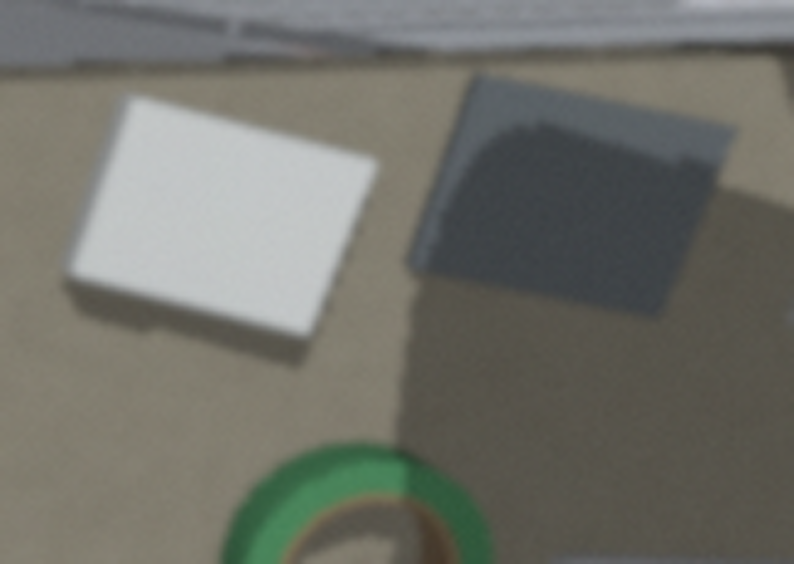

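```bash
cat >> h.py <<'E'
def rect(C,pts,z):
    P=cast(C,pts,z)[:,:2];(c,s,a)=cv2.minAreaRect((P*1000).astype(np.float32))
    e=[P[1]-P[0],P[2]-P[1],P[3]-P[2],P[0]-P[3]];L=[np.linalg.norm(x)*1000 for x in e]
    g=lambda x:np.degrees(np.arctan2(x[1],x[0]))
    return P.mean(0).round(4),'sides',np.round(L,1),'angs',[round(g(x)%180,1) for x in e]
E
python3 - <<'E'
from h import *
o={'ee_pos':np.array([0.3877,-0.1025,0.3192]),'tcp_rot':np.array([-179.99,-.016,178.21])}
C=cam('wrist',o)
f=lambda p:np.array(p)/5.-.4+[200,150]
print('table',rect(C,f([(222,213),(380,213),(377,433),(218,433)]),.03))
s=cast(C,f([(252,90),(355,92),(252,508),(345,508),(252,530),(343,530)]),.024);print(s.round(4))
a=(s[0]+s[1])/2;b=(s[2]+s[3])/2
d=a-b;print('slots',a,b,(a+b)/2,np.degrees(np.arctan2(d[1],d[0])),np.linalg.norm(d))
f=lambda p:np.array(p)/4.9-.4+[350,95]
print('tileB',rect(C,f([(130,97),(378,160),(310,335),(70,275)]),.014))
print('sheet1',rect(C,f([(478,77),(735,128),(660,318),(413,270)]),.005))
f=lambda p:np.array(p)*.64
print('sheet2',rect(C,f([(186,250),(270,261),(267,318),(184,307)]),.005))
# collar circle
from scipy.optimize import least_squares
f=lambda p:np.array(p)/5.-.4+[200,150]
P=cast(C,f([(28,300),(60,180),(150,80),(300,45),(450,95),(545,200),(572,300),(545,410),(450,515),(310,562),(200,545),(90,465)]),.024)
s=least_squares(lambda q:np.hypot(P[:,0]-q[0],P[:,1]-q[1])-q[2],[.48,-.11,.075]);print('collar',s.x,s.fun.round(4))
E
```

```text
table (array([ 0.4809, -0.1101]), 'sides', array([42.1, 64.6, 44.3, 64.6]), 'angs', [np.float64(88.2), np.float64(178.1), np.float64(88.2), np.float64(176.2)])
[[ 0.4161 -0.1204  0.024 ]
 [ 0.4175 -0.0932  0.024 ]
 [ 0.5394 -0.1257  0.024 ]
 [ 0.5402 -0.0991  0.024 ]
 [ 0.5465 -0.1261  0.024 ]
 [ 0.5473 -0.0999  0.024 ]]
slots [ 0.41682951 -0.10679361  0.024     ] [ 0.539794  -0.1124195  0.024    ] [ 0.47831175 -0.10960655  0.024     ] 177.38042514581582 0.12309312153324656
tileB (array([0.3863, 0.0709]), 'sides', array([69.3, 48.8, 69.3, 48.5]), 'angs', [np.float64(74.6), np.float64(164.8), np.float64(74.3), np.float64(164.8)])
sheet1 (array([0.3859, 0.1688]), 'sides', array([72.5, 52.9, 72.2, 52.7]), 'angs', [np.float64(77.6), np.float64(168.1), np.float64(77.4), np.float64(168.4)])
sheet2 (array([ 0.4372, -0.2683]), 'sides', array([73.3, 54. , 75. , 53.5]), 'angs', [np.float64(80.4), np.float64(170.5), np.float64(80.1), np.float64(168.6)])
collar [ 0.48075005 -0.11064772  0.07549089] [-0.0013 -0.0007  0.0018  0.0009 -0.0007 -0.0006  0.0001 -0.0005 -0.0003
  0.0012  0.001  -0.0009]
```

Run:
```python
from h import *
o={'ee_pos':np.array([0.3877,-0.1025,0.3192]),'tcp_rot':np.array([-179.99,-.016,178.21])}
C=cam('wrist',o)
print(cast(C,np.array([(617,330),(660,290),(704,330),(660,330)])*.64,.019).round(4))
```

```text
[[0.4861 0.0782 0.019 ]
 [0.4498 0.112  0.019 ]
 [0.4885 0.1556 0.019 ]
 [0.4873 0.1164 0.019 ]]
```

play_rows(commands="1 -1 40 -20 7;1 -1 80 -40 14;1 -1 120 -60 21;1 -1 160 -100 28;1 -1 173 -140 35;1 -1 173 -180 42;1 -1 173 -200 49;1 -1 173 -210 56;1 -1 173 -210 63;1 -1 173 -210 70", force=60)

```text
time: 11.7
ee_pos: [0.3856, 0.0697, 0.1074]
tcp_rot: [179.8, -0.1, -111.6]
wrist_force: [0.0, 0.5, -0.0]
opening: 0.0852
```

play_rows(commands="0.85 1 1 -35 6.4;0.85 1 1 -65 6.4;0.85 1 1 -90 6.4;0.85 1 1 -100 6.4;0.85 1 1 -107 6.4;0.85 1 1 -107 6.4;0.85 1 1 -107 6.4")

```text
time: 12.28
ee_pos: [0.3881, 0.0715, 0.0034]
tcp_rot: [-180.0, 0.0, -105.5]
wrist_force: [0.3, -0.8, -0.1]
opening: 0.0723
```

play_rows(commands="0.85 -2 0 -3 0;0.85 -2 0 -4 0;0.4 -2 0 -4 0;0.4 -2 0 -4 0;0.4 -2 0 -4 0;0.4 -2 0 -4 0;0.4 -2 0 -4 0;0.4 -2 0 -4 0")

```text
time: 12.95
ee_pos: [0.3862, 0.0719, -0.0005]
tcp_rot: [-179.9, 0.0, -105.4]
wrist_force: [-1.1, -0.6, 6.2]
opening: 0.0485
```

Run:
```python
from h import *
im,C,o=snap('wrist','w6');print(o['ee_pos'].round(4).tolist(),o['tcp_rot'].round(3).tolist(),o['opening'])
```

```text
[0.3862, 0.0719, -0.0005] [-179.926, 0.036, -105.412] 0.04845104942647375
```

View pics/w6.png

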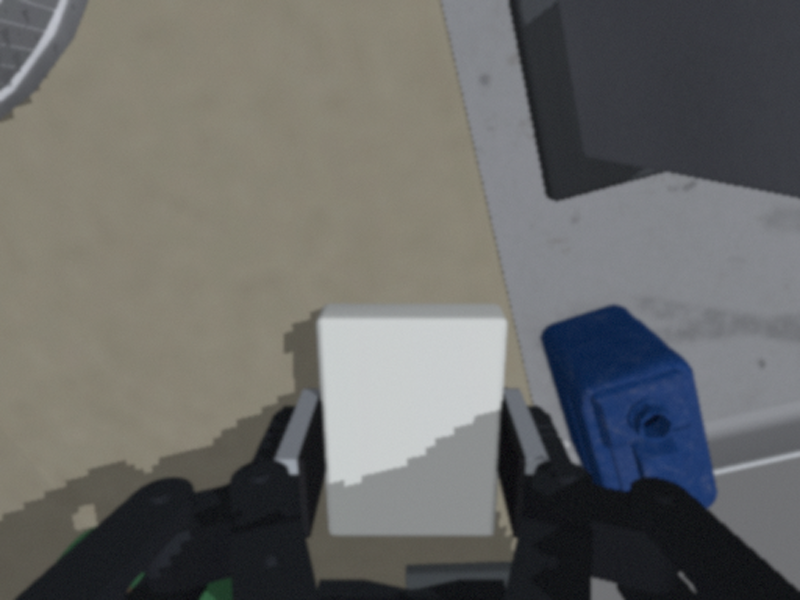

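```bash
cat >> h.py <<'E'
def tooloff(o,uv800,z):
    "points in tool frame (mm)"
    C=cam('wrist',o);P=cast(C,np.array(uv800)*.64-.2,z)
    R=Ro.from_euler('xyz',o['tcp_rot'],degrees=True).as_matrix();return ((P-o['ee_pos'])@R*1000).round(1)
E
python3 - <<'E'
from h import *
o={'ee_pos':np.array([0.3862,.0719,-.0005]),'tcp_rot':np.array([-179.926,.036,-105.41])}
p=tooloff(o,[(320,321),(507,320),(497,535),(328,535)],.014);print(p,p.mean(0))
E
```

```text
[[ 34.2 -23.2 -14.5]
 [ 34.5  24.5 -14.6]
 [-33.4  25.4 -14.5]
 [-33.4 -24.6 -14.4]] [  0.475   0.525 -14.5  ]
```

play_rows(commands="0.4 0 0 15 0;0.4 0 0 45 -3;0.4 10 -5 75 -10;0.4 30 -30 90 -17;0.4 50 -60 90 -24;0.4 70 -95 90 -31;0.4 85 -130 90 -38;0.4 95 -165 90 -45;0.4 95 -182 90 -52;0.4 95 -182 90 -59")

```text
time: 13.83
ee_pos: [0.4808, -0.1134, 0.0882]
tcp_rot: [-180.0, -0.0, -165.0]
wrist_force: [-0.3, 1.1, -2.0]
opening: 0.0483
```

play_rows(commands="0.4 0 0 0 -7;0.4 0 0 0 -14;0.4 0 0 -10 -18.1;0.4 0 0 -30 -18.1;0.4 0 0 -45 -18.1;0.4 0 0 -50 -18.1;0.4 0 0 -50 -18.1")

```text
time: 14.42
ee_pos: [0.4797, -0.11, 0.0374]
tcp_rot: [180.0, -0.1, 177.5]
wrist_force: [0.2, -0.4, -1.7]
opening: 0.0486
```

Run:
```python
from h import *
im,C,o=snap('wrist','w7');print(o['ee_pos'].round(4).tolist(),o['tcp_rot'].round(3).tolist(),o['opening'])
```

```text
[0.4797, -0.11, 0.0374] [179.977, -0.14, 177.491] 0.04857153423058253
```

View pics/w7.png

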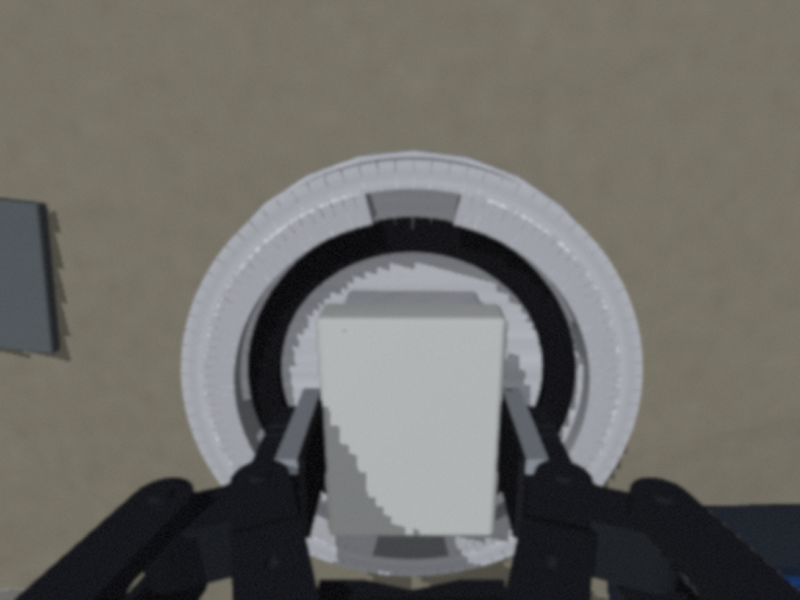

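play_rows(commands="0.4 1.3 0 -4 0;0.4 1.3 0 -6 0;0.4 1.3 0 -7 0;0.4 1.3 0 -7 0")

```text
time: 14.8
ee_pos: [0.482, -0.1102, 0.0317]
tcp_rot: [-180.0, 0.0, 177.5]
wrist_force: [-0.3, -0.8, -1.6]
opening: 0.048
```

play_rows(commands="0.4 0 0 -1 0;0.4 0 0 -1 0;0.4 0 0 -1 0")

```text
time: 15.05
ee_pos: [0.4819, -0.1103, 0.0307]
tcp_rot: [180.0, 0.0, 177.5]
wrist_force: [0.1, -0.5, -1.6]
opening: 0.0484
```

play_rows(commands="0.4 -1 0 -1 0;0.4 -1 0 -1.5 0;0.4 -1 0 -1.5 0")

```text
time: 15.3
ee_pos: [0.4809, -0.1103, 0.0296]
tcp_rot: [-180.0, 0.0, 177.5]
wrist_force: [-2.5, 0.6, 3.1]
opening: 0.0485
```

play_rows(commands="0.7 0 0 0.5 0;0.7 0 0 0.5 0;0.7 0 0 0.5 0;0.7 0 0 0.5 0;0.7 0 0 15 0;0.8 0 0 45 0;0.8 0 0 80 0;0.8 -40 20 110 7;0.8 -70 55 110 14;0.8 -95 90 110 21")

```text
time: 16.13
ee_pos: [0.3949, -0.0326, 0.1403]
tcp_rot: [-179.9, 0.1, -161.3]
wrist_force: [-0.4, 1.0, 0.0]
opening: 0.0679
```

play_rows(commands="0.8 0 40 -10 7;0.8 0 80 -20 14;0.8 0 120 -20 21;0.8 0 160 -30 28;0.8 0 189 -40 35;0.8 0 189 -50 42;0.8 0 189 -60 49;0.8 0 189 -70 56;0.8 0 189 -70 59;0.8 0 189 -70 59", force=40)

```text
time: 16.97
ee_pos: [0.3949, 0.1566, 0.068]
tcp_rot: [179.9, -0.0, -102.4]
wrist_force: [-0.6, -0.2, -0.1]
opening: 0.0685
```

Run:
```python
from h import *
im,C,o=snap('wrist','w8');print(o['ee_pos'].round(4).tolist(),o['tcp_rot'].round(3).tolist(),o['opening'])
snap('side','d8',(150,150,310,300))
```

```text
[0.3949, 0.1566, 0.068] [179.944, -0.038, -102.358] 0.06849701112745585
```

View pics/w8.png

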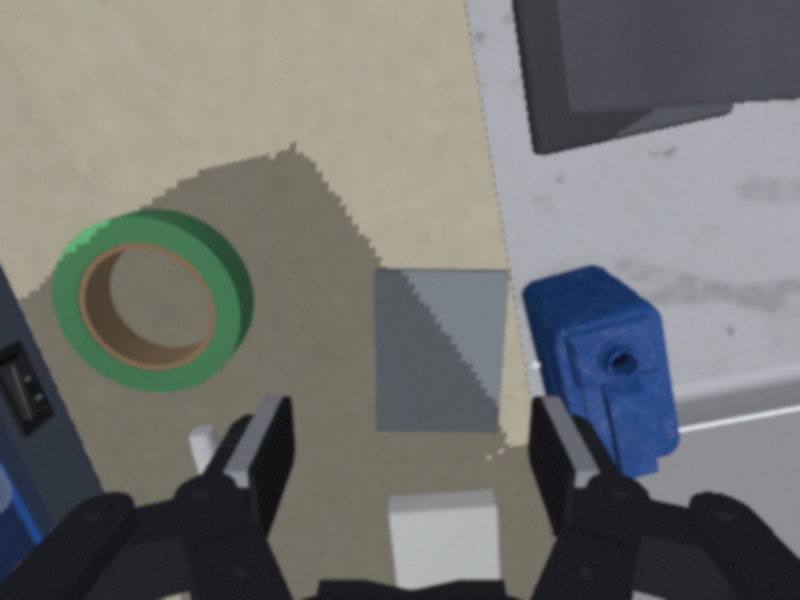

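View pics/d8.png

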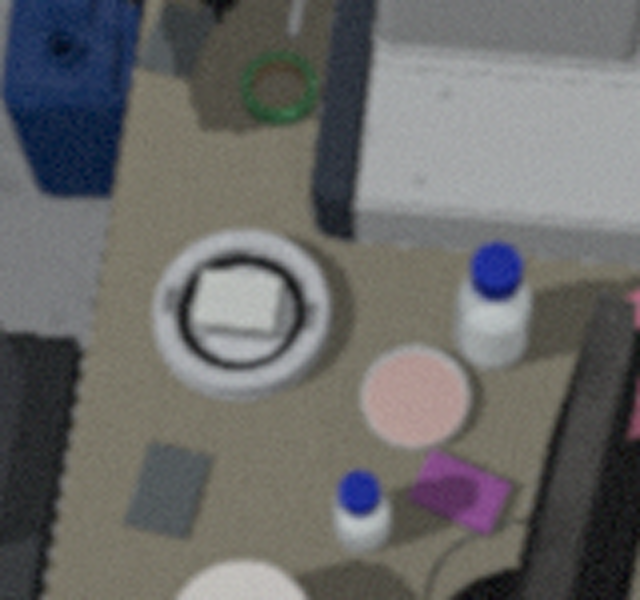

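Run:
```python
from h import *
o={'ee_pos':np.array([0.3949,.1566,.068]),'tcp_rot':np.array([179.944,-.038,-102.358])}
C=cam('wrist',o)
f=lambda p:np.array(p)*.64-.2
print(rect(C,f([(375,268),(508,270),(500,432),(377,432)]),.005))
print(tooloff(o,[(375,268),(508,270),(500,432),(377,432),(520,350)],.005))
print(rect(C,f([(391,508),(495,503),(500,580),(396,582)]),.014))
```

```text
(array([0.3852, 0.169 ]), 'sides', array([52.9, 74. , 54.4, 74.8]), 'angs', [np.float64(166.7), np.float64(78.2), np.float64(167.6), np.float64(77.1)])
[[ 27.6 -14.3  63. ]
 [ 26.7  38.5  63.1]
 [-47.3  39.3  63. ]
 [-47.2 -15.1  63. ]
 [ -7.9  45.5  63. ]]
(array([0.401 , 0.2583]), 'sides', array([46.3, 44. , 49. , 42.3]), 'angs', [np.float64(170.9), np.float64(83.6), np.float64(169.0), np.float64(80.1)])
```

play_rows(commands="0.78 -9.7 12.4 -25 0;0.78 -9.7 12.4 -45 0;0.78 -9.7 12.4 -60 0;0.78 -9.7 12.4 -66 0;0.78 -9.7 12.4 -68 0;0.78 -9.7 12.4 -69 0;0.78 -9.7 12.4 -69 0")

```text
time: 17.65
ee_pos: [0.3862, 0.1691, 0.0005]
tcp_rot: [-179.9, 0.0, -102.6]
wrist_force: [1.1, 0.4, 0.3]
opening: 0.0667
```

play_rows(commands="0.78 0 0 -1.5 0;0.78 0 0 -3 0;0.78 0 0 -3 0")

```text
time: 17.9
ee_pos: [0.3858, 0.169, -0.0032]
tcp_rot: [-180.0, 0.0, -102.5]
wrist_force: [0.1, -0.6, 0.1]
opening: 0.0668
```

play_rows(commands="0.74 0 0 -1 0;0.74 0 0 -2 0;0.74 0 0 -2 0")

```text
time: 18.15
ee_pos: [0.3856, 0.1689, -0.0055]
tcp_rot: [180.0, -0.0, -102.5]
wrist_force: [-0.4, 0.3, -0.2]
opening: 0.0633
```

Run:
```python
from h import *
im,C,o=snap('wrist','w9');print(o['ee_pos'].round(4).tolist(),o['tcp_rot'].round(3).tolist(),o['opening'],o['wrist_force'])
```

```text
[0.3856, 0.1689, -0.0055] [179.993, -0.007, -102.519] 0.0632764975283429 [-0.36292891  0.2825508  -0.17598171]
```

View pics/w9.png

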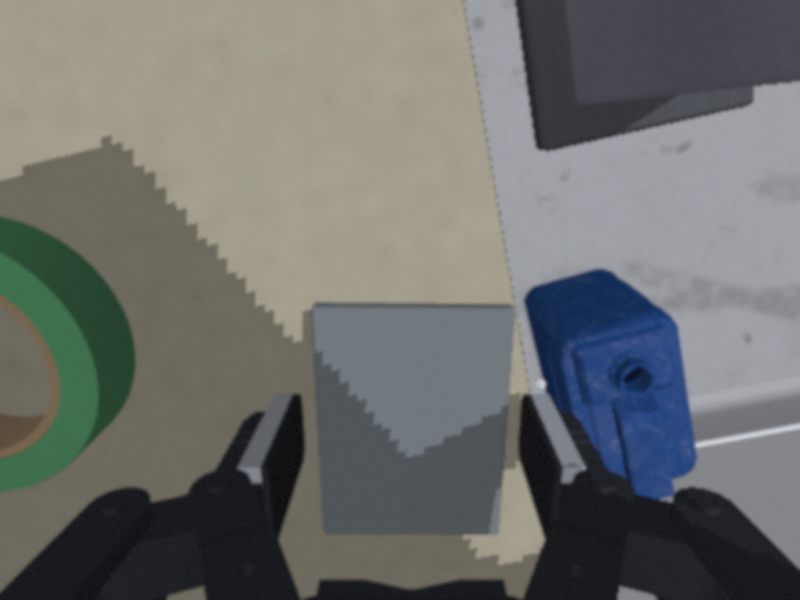

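play_rows(commands="0.7 0 0 -0.5 0;0.7 0 0 -1 0;0.7 0 0 -1 0")

```text
time: 18.45
ee_pos: [0.3859, 0.1691, -0.0051]
tcp_rot: [-180.0, 0.0, -102.5]
wrist_force: [-4.7, -1.8, 14.3]
opening: 0.0601
```

play_rows(commands="0.7 0 0 -0.5 0;0.7 0 0 -1 0;0.7 0 0 -1 0")

```text
time: 18.7
ee_pos: [0.386, 0.1691, -0.0051]
tcp_rot: [-179.9, 0.0, -102.5]
wrist_force: [-9.4, -5.0, 24.5]
opening: 0.0603
```

play_rows(commands="0.7 0 0 2 0;0.7 0 0 3.5 0;0.7 0 0 3.5 0;0.5 0 0 3.5 0;0.5 0 0 3.5 0;0.5 0 0 3.5 0;0.5 0 0 3.5 0;0.5 0 0 3.5 0")

```text
time: 19.37
ee_pos: [0.3859, 0.1691, -0.0034]
tcp_rot: [-180.0, 0.0, -102.5]
wrist_force: [-1.5, -1.3, 7.9]
opening: 0.0528
```

Run:
```python
from h import *
im,C,o=snap('wrist','w10');print(o['ee_pos'].round(4).tolist(),o['tcp_rot'].round(3).tolist(),o['opening'],o['wrist_force'])
```

```text
[0.3859, 0.1691, -0.0034] [-179.97, 0.023, -102.52] 0.05276323488015659 [-1.454789   -1.28815174  7.86379531]
```

View pics/w10.png

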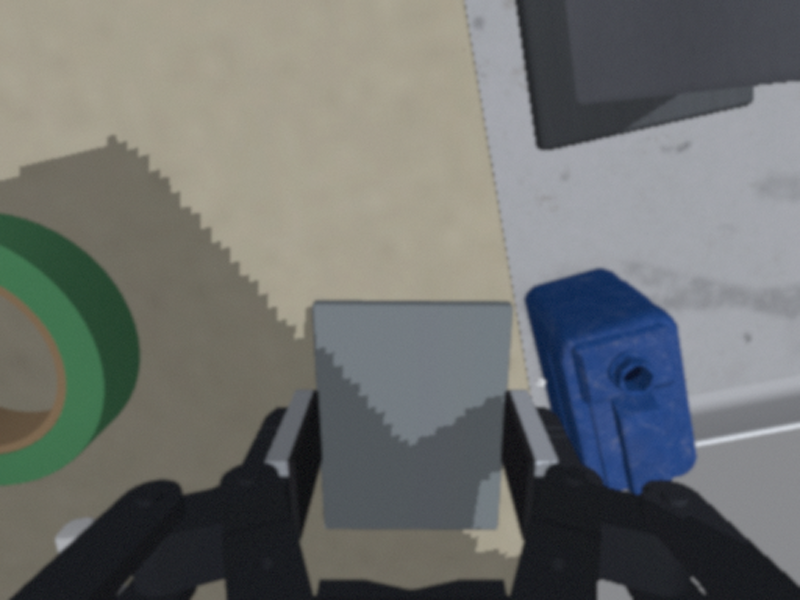

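Run:
```python
from h import *
o={'ee_pos':np.array([0.3859,.1691,-.0034]),'tcp_rot':np.array([-179.97,.023,-102.52])}
p=tooloff(o,[(315,304),(510,305),(497,528),(324,528)],.005);print(p,p.mean(0))
```

```text
[[ 36.8 -25.4  -8.4]
 [ 36.5  26.2  -8.4]
 [-36.2  26.5  -8.4]
 [-36.3 -26.9  -8.4]] [ 0.2  0.1 -8.4]
```

play_rows(commands="0.5 0 0 3 0;0.5 0 0 10 0;0.5 0 0 30 0;0.5 0 0 60 0;0.5 0 -20 90 0;0.5 10 -50 100 -7;0.5 20 -85 110 -14;0.5 40 -120 110 -21;0.5 60 -150 110 -28;0.5 70 -185 110 -35")

```text
time: 20.25
ee_pos: [0.4572, -0.0176, 0.1067]
tcp_rot: [-179.9, 0.1, -137.9]
wrist_force: [0.2, 0.2, 0.1]
opening: 0.0525
```

Run:
```python
from h import *
im,C,o=snap('wrist','w11');print(o['ee_pos'].round(4).tolist(),o['tcp_rot'].round(3).tolist(),o['opening'],o['wrist_force'])
```

```text
[0.4572, -0.0176, 0.1067] [-179.942, 0.074, -137.851] 0.05246009772888737 [0.2406396  0.18011344 0.13958675]
```

View pics/w11.png

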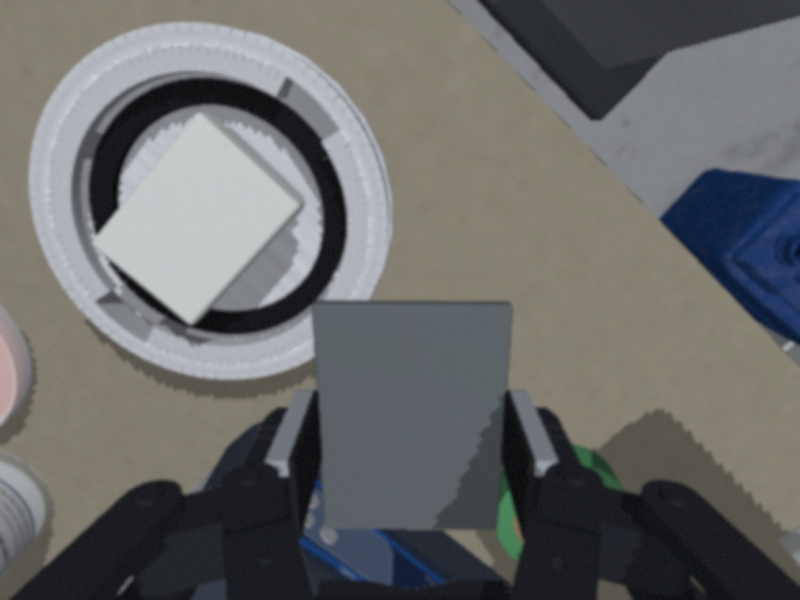

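Run:
```python
from h import *
o={'ee_pos':np.array([0.4572,-.0176,.1067]),'tcp_rot':np.array([-179.942,.074,-137.85])}
C=cam('wrist',o)
print(rect(C,np.array([(200,113),(302,204),(195,325),(95,240)])*.64-.2,.044))
```

```text
(array([ 0.479, -0.109]), 'sides', array([47.7, 68.4, 49.4, 66.2]), 'angs', [np.float64(88.9), np.float64(178.4), np.float64(86.2), np.float64(177.0)])
```

play_rows(commands="0.5 10 -30 0 -7;0.5 24 -65 0 -14;0.5 24 -93 0 -21;0.5 24 -93 0 -28;0.5 24 -93 0 -35;0.5 24 -93 -15 -42;0.5 24 -93 -35 -44.6;0.5 24 -93 -52 -44.6;0.5 24 -93 -55 -44.6;0.5 24 -93 -55 -44.6")

```text
time: 21.13
ee_pos: [0.4788, -0.1088, 0.0503]
tcp_rot: [180.0, -0.1, 177.9]
wrist_force: [-1.1, 0.3, -0.5]
opening: 0.0525
```

play_rows(commands="0.5 0 0 -3 0;0.5 0 0 -5 0;0.5 0 0 -5 0;0.5 0 0 -5 0")

```text
time: 21.47
ee_pos: [0.48, -0.1091, 0.0468]
tcp_rot: [-180.0, 0.0, 177.9]
wrist_force: [-0.4, 0.4, 0.4]
opening: 0.0525
```

play_rows(commands="0.5 0.8 -1.2 -2 -0.4;0.5 0.8 -1.2 -4 -0.4;0.5 0.8 -1.2 -5 -0.4;0.5 0.8 -1.2 -5 -0.4")

```text
time: 21.8
ee_pos: [0.4803, -0.1102, 0.0408]
tcp_rot: [180.0, -0.0, 177.5]
wrist_force: [-0.1, 0.7, -0.6]
opening: 0.052
```

play_rows(commands="0.5 0 0 -1 0;0.5 0 0 -1.5 0;0.5 0 0 -1.5 0")

```text
time: 22.05
ee_pos: [0.4805, -0.1103, 0.0405]
tcp_rot: [-180.0, 0.0, 177.5]
wrist_force: [-3.6, 0.3, 7.7]
opening: 0.0524
```

Run:
```python
from h import *
o={'ee_pos':np.array([0.29918,.12397,.32902]),'tcp_rot':np.array([179.985,.036,-179.768])}
C=cam('wrist',o)
f=lambda p:np.array(p)*.64-.2
print(rect(C,f([(536,305),(616,317),(605,362),(531,354)]),.014))
print(rect(C,f([(652,319),(728,325),(715,377),(642,372)]),.014))
```

```text
(array([0.402 , 0.2732]), 'sides', array([74.8, 45.3, 70.6, 48.5]), 'angs', [np.float64(81.3), np.float64(174.2), np.float64(83.5), np.float64(179.0)])
(array([0.4155, 0.3791]), 'sides', array([70.8, 52.9, 70.2, 53.5]), 'angs', [np.float64(85.5), np.float64(177.8), np.float64(85.9), np.float64(178.4)])
```

play_rows(commands="0.5 0 0 1 0;0.75 0 0 1 0;0.75 0 0 1 0;0.75 0 0 1 0;0.75 0 0 3 0;0.8 0 0 20 0;0.8 0 0 50 0;0.8 0 0 85 0;0.8 -30 30 110 7;0.8 -60 65 130 14")

```text
time: 22.88
ee_pos: [0.4303, -0.0566, 0.1648]
tcp_rot: [-180.0, 0.1, -168.3]
wrist_force: [0.6, 1.0, 0.4]
opening: 0.0683
```

play_rows(commands="0.85 -15 35 0 7;0.85 -27 75 0 14;0.85 -27 115 0 21;0.85 -27 155 0 28;0.85 -27 195 -10 35;0.85 -27 235 -30 42;0.85 -27 275 -50 49;0.85 -27 312 -70 56;0.85 -27 316 -90 63;0.85 -27 316 -95 70")

```text
time: 23.72
ee_pos: [0.4013, 0.2615, 0.0642]
tcp_rot: [179.8, -0.1, -98.0]
wrist_force: [-1.4, -1.2, -0.4]
opening: 0.0725
```

play_rows(commands="0.85 0 0 0 1;0.85 0 0 0 1;0.85 0 0 0 1", force=60)

```text
time: 23.97
ee_pos: [0.4036, 0.2596, 0.069]
tcp_rot: [-179.9, 0.0, -97.8]
wrist_force: [0.2, -0.6, 0.6]
opening: 0.0727
```

Run:
```python
from h import *
im,C,o=snap('wrist','w12');print(o['ee_pos'].round(4).tolist(),o['tcp_rot'].round(3).tolist(),o['opening'])
snap('side','d12',(150,150,310,300))
```

```text
[0.4036, 0.2596, 0.069] [-179.941, 0.046, -97.767] 0.07274090749687293
```

View pics/w12.png

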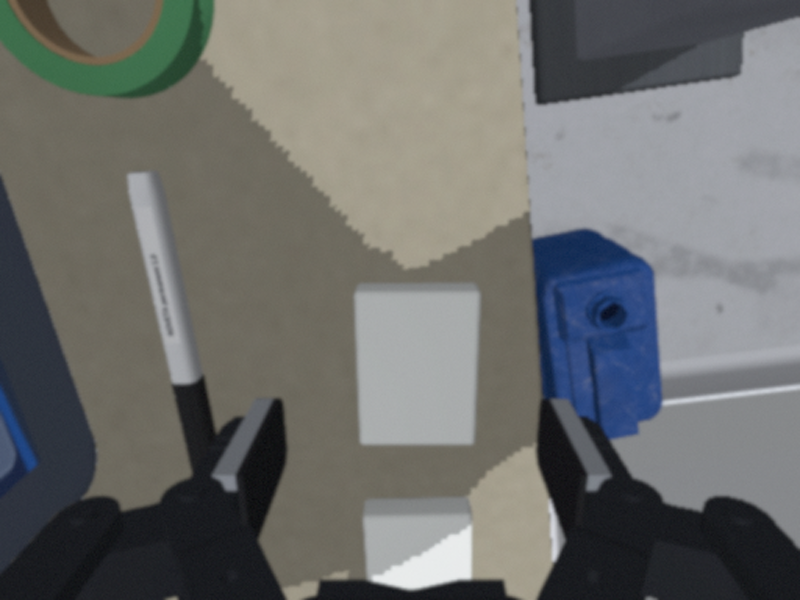

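View pics/d12.png

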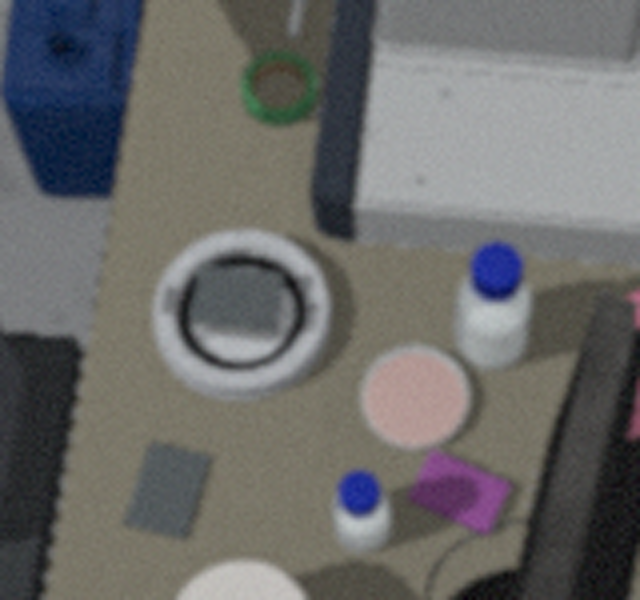

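Run:
```python
from h import *
o={'ee_pos':np.array([0.4036,.2596,.069]),'tcp_rot':np.array([-179.94,.046,-97.767])}
C=cam('wrist',o)
f=lambda p:np.array(p)*.64-.2
q=[(356,292),(480,292),(475,444),(360,444)]
print(rect(C,f(q),.014));print(tooloff(o,q,.014))
print('marker right edge',tooloff(o,[(202,380),(160,200),(210,440)],.006))
print('tileC near edge',tooloff(o,[(365,515),(470,515)],.014))
```

```text
(array([0.4029, 0.2739]), 'sides', array([48. , 68.2, 49.3, 68.3]), 'angs', [np.float64(172.2), np.float64(82.8), np.float64(172.3), np.float64(81.7)])
[[ 20.1 -21.4  55. ]
 [ 20.1  26.6  55. ]
 [-48.1  27.3  55. ]
 [-48.2 -21.9  55.1]]
marker right edge [[-21.8 -89.3  63.1]
 [ 54.3 -95.7  63.1]
 [-51.4 -89.5  63.1]]
tileC near edge [[-85.3 -20.8  55.1]
 [-85.2  26.5  55. ]]
```

play_rows(commands="0.85 -0.7 14.3 -25 0;0.85 -0.7 14.3 -48 0;0.85 -0.7 14.3 -62 0;0.85 -0.7 14.3 -68 0;0.85 -0.7 14.3 -69 0;0.4 -0.7 14.3 -69 0;0.4 -0.7 14.3 -69 0;0.4 -0.7 14.3 -69 0;0.4 -0.7 14.3 -69 0;0.4 -0.7 14.3 -69 0")

```text
time: 24.9
ee_pos: [0.4034, 0.2745, 0.0008]
tcp_rot: [-179.9, 0.1, -97.5]
wrist_force: [-0.1, -2.3, 6.0]
opening: 0.0483
```

play_rows(commands="0.4 0 0 0 0;0.4 0 0 0 0")

```text
time: 25.07
ee_pos: [0.4034, 0.2745, 0.0008]
tcp_rot: [-179.9, 0.1, -97.5]
wrist_force: [0.9, -1.2, 6.2]
opening: 0.0485
```

Run:
```python
from h import *
im,C,o=snap('wrist','w13');print(o['ee_pos'].round(4).tolist(),o['tcp_rot'].round(3).tolist(),o['opening'])
```

```text
[0.4034, 0.2745, 0.0008] [-179.869, 0.097, -97.547] 0.04854360243688617
```

View pics/w13.png

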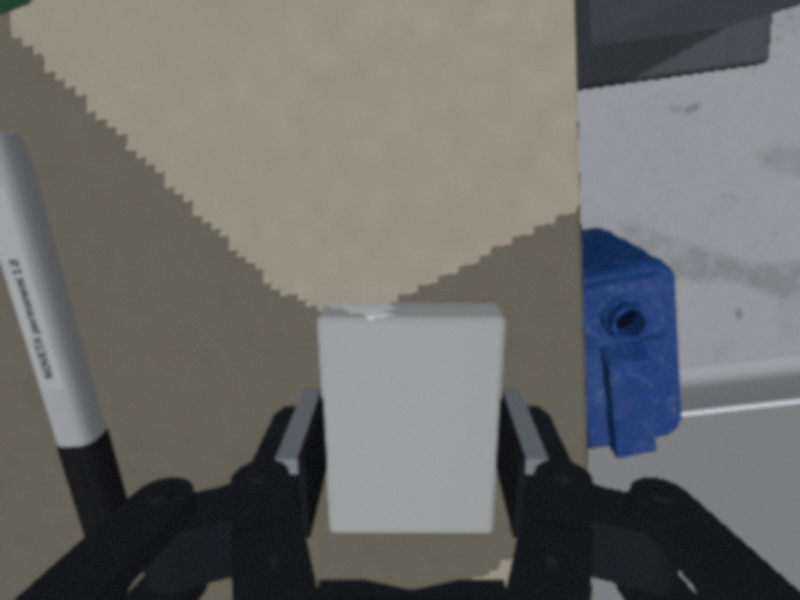

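play_rows(commands="0.4 0 0 15 0;0.4 0 -10 50 -3;0.4 0 -40 85 -10;0.4 0 -80 110 -17;0.4 5 -120 110 -24;0.4 10 -160 110 -31;0.4 15 -200 110 -38;0.4 30 -240 110 -45;0.4 45 -280 110 -52;0.4 60 -320 110 -59")

```text
time: 25.95
ee_pos: [0.4602, -0.0414, 0.1101]
tcp_rot: [-179.9, 0.1, -156.9]
wrist_force: [1.2, 0.9, -0.9]
opening: 0.0481
```

play_rows(commands="0.4 10 -35 0 -7;0.4 18.2 -64.8 0 -14;0.4 18.2 -64.8 0 -21;0.4 18.2 -64.8 -10 -26;0.4 18.2 -64.8 -35 -26;0.4 18.2 -64.8 -50 -26;0.4 18.2 -64.8 -50 -26;0.4 18.2 -64.8 -50 -26")

```text
time: 26.62
ee_pos: [0.4777, -0.1039, 0.0592]
tcp_rot: [180.0, -0.0, 177.5]
wrist_force: [1.0, -0.4, -0.2]
opening: 0.0483
```

Run:
```python
from h import *
im,C,o=snap('wrist','w14');print(o['ee_pos'].round(4).tolist(),o['tcp_rot'].round(3).tolist(),o['opening'])
```

```text
[0.4777, -0.1039, 0.0592] [179.992, -0.044, 177.472] 0.04833276053736202
```

View pics/w14.png

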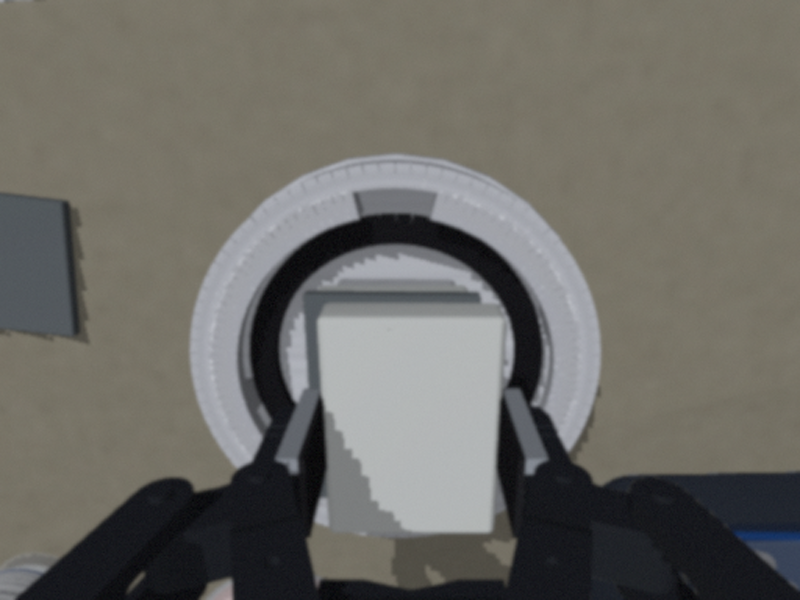

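play_rows(commands="0.4 3.9 -6.4 0 0;0.4 3.9 -6.4 -3 0;0.4 3.9 -6.4 -6 0;0.4 3.9 -6.4 -7 0;0.4 3.9 -6.4 -7 0;0.4 3.9 -6.4 -7 0")

```text
time: 27.17
ee_pos: [0.4818, -0.1102, 0.052]
tcp_rot: [180.0, -0.0, 177.5]
wrist_force: [0.6, 0.7, -0.8]
opening: 0.0483
```

play_rows(commands="0.4 0 0 -1 0;0.4 0 0 -1.5 0;0.4 0 0 -1.5 0")

```text
time: 27.42
ee_pos: [0.4819, -0.1103, 0.0504]
tcp_rot: [180.0, -0.0, 177.5]
wrist_force: [-1.0, 0.1, -1.2]
opening: 0.0484
```

play_rows(commands="0.4 0 0 -0.7 0;0.4 0 0 -1.2 0;0.4 0 0 -1.2 0")

```text
time: 27.67
ee_pos: [0.482, -0.1104, 0.0498]
tcp_rot: [-180.0, 0.0, 177.5]
wrist_force: [-2.3, 0.3, 4.4]
opening: 0.0484
```

play_rows(commands="0.4 0 0 0.7 0;0.75 0 0 0.7 0;0.75 0 0 0.7 0;0.75 0 0 0.7 0;0.75 0 0 3 0;0.78 0 0 20 7;0.78 0 -5 50 14;0.78 -10 -35 70 21;0.78 -25 -75 70 28;0.78 -43 -115 70 35", force=40)

```text
time: 28.5
ee_pos: [0.4454, -0.2138, 0.1211]
tcp_rot: [-179.8, 0.1, -148.7]
wrist_force: [1.0, -0.2, 0.4]
opening: 0.0668
```

play_rows(commands="0.78 0 -30 0 7;0.78 0 -43 -10 14;0.78 0 -43 -20 21;0.78 0 -43 -30 28;0.78 0 -43 -40 35;0.78 0 -43 -50 42;0.78 0 -43 -50 47.7;0.78 0 -43 -50 47.7;0.78 0 -43 -50 47.7")

```text
time: 29.25
ee_pos: [0.4448, -0.2557, 0.0695]
tcp_rot: [-180.0, -0.0, -101.6]
wrist_force: [-0.1, -0.5, 0.5]
opening: 0.067
```

Run:
```python
from h import *
im,C,o=snap('wrist','w15');print(o['ee_pos'].round(4).tolist(),o['tcp_rot'].round(3).tolist(),o['opening'])
snap('side','d15',(150,150,310,300))
```

```text
[0.4448, -0.2557, 0.0695] [-179.991, -0.003, -101.599] 0.06699183894491878
```

View pics/w15.png

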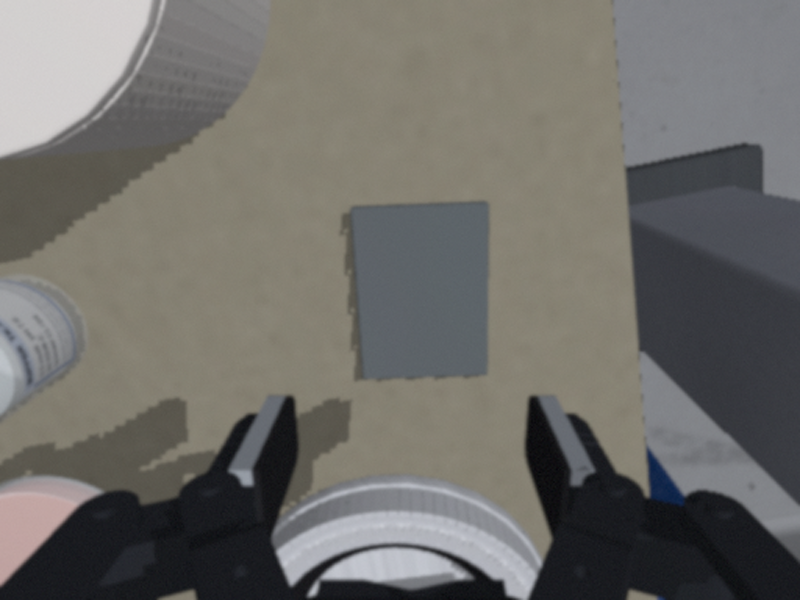

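View pics/d15.png

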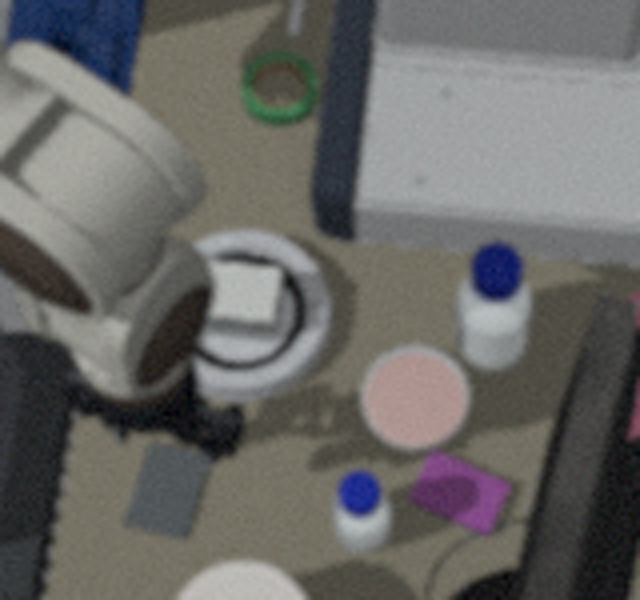

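Run:
```python
from h import *
o={'ee_pos':np.array([0.4448,-.2557,.0695]),'tcp_rot':np.array([-179.99,-.003,-101.6])}
C=cam('wrist',o)
f=lambda p:np.array(p)*.64-.2
q=[(352,207),(488,202),(487,375),(366,379)]
print(rect(C,f(q),.005));print(tooloff(o,q,.005));print(cast(C,f([(85,330)]),.02))
```

```text
(array([ 0.4368, -0.27  ]), 'sides', array([52.3, 73.6, 51.9, 73.6]), 'angs', [np.float64(170.5), np.float64(80.7), np.float64(170.5), np.float64(81.0)])
[[ 51.4 -22.8  64.5]
 [ 53.3  29.5  64.5]
 [-20.2  32.5  64.5]
 [-22.1 -19.4  64.5]]
[[ 0.56674544 -0.28735251  0.02      ]]
```

play_rows(commands="0.76 -8 -14.3 -25 2.3;0.76 -8 -14.3 -48 2.3;0.76 -8 -14.3 -62 2.3;0.76 -8 -14.3 -69 2.3;0.76 -8 -14.3 -71 2.3;0.76 -8 -14.3 -71 2.3")

```text
time: 29.85
ee_pos: [0.437, -0.27, -0.0014]
tcp_rot: [-180.0, -0.0, -99.2]
wrist_force: [-0.9, 0.4, 0.0]
opening: 0.0651
```

Run:
```python
from h import *
im,C,o=snap('wrist','w16');print(o['ee_pos'].round(4).tolist(),o['tcp_rot'].round(3).tolist(),o['opening'],o['wrist_force'])
```

```text
[0.437, -0.27, -0.0014] [-179.993, -0.004, -99.159] 0.06514925418497383 [-0.93819201  0.42867193  0.02292275]
```

View pics/w16.png

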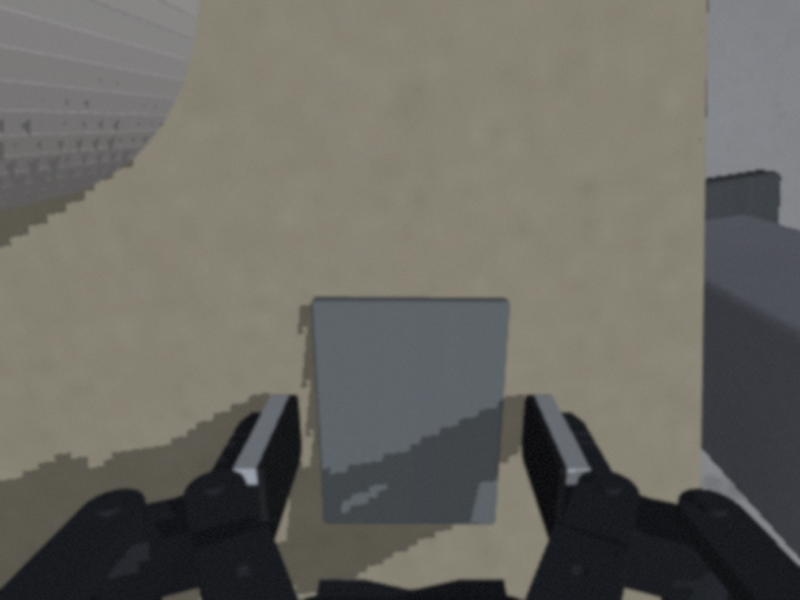

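play_rows(commands="0.7 0 0 -1.5 0;0.7 0 0 -2.2 0;0.5 0 0 -2.2 0;0.5 0 0 -2.2 0;0.5 0 0 -2.2 0;0.5 0 0 -2.2 0;0.5 0 0 -2.2 0")

```text
time: 30.48
ee_pos: [0.4373, -0.2702, -0.0029]
tcp_rot: [-179.9, -0.0, -99.1]
wrist_force: [-1.5, 2.1, 5.4]
opening: 0.0522
```

Run:
```python
from h import *
im,C,o=snap('wrist','w17');print(o['ee_pos'].round(4).tolist(),o['tcp_rot'].round(3).tolist(),o['opening'],o['wrist_force'])
```

```text
[0.4373, -0.2702, -0.0029] [-179.925, -0.026, -99.114] 0.05224590094607491 [-1.53266919  2.07826945  5.43261557]
```

View pics/w17.png

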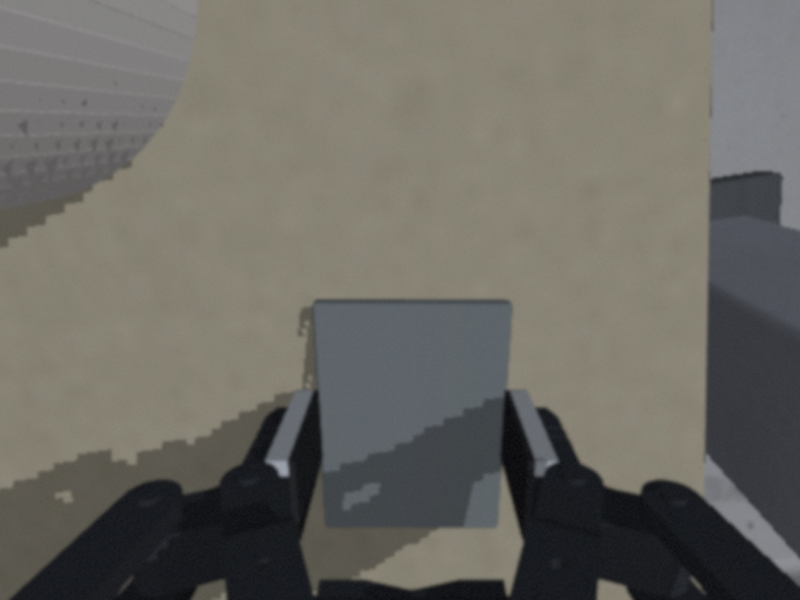

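play_rows(commands="0.5 0 0 3 0;0.5 0 0 10 0;0.5 0 0 35 -5;0.5 0 0 70 -12;0.5 10 25 105 -19;0.5 25 60 110 -26;0.5 44 95 110 -33;0.5 44 130 110 -40;0.5 44 160 110 -47;0.5 44 160 110 -54")

```text
time: 31.37
ee_pos: [0.4809, -0.1057, 0.1068]
tcp_rot: [180.0, 0.0, -151.5]
wrist_force: [0.1, -0.2, -1.2]
opening: 0.0522
```

play_rows(commands="0.5 0 0 0 -7;0.5 0 0 0 -14;0.5 0 0 0 -21;0.5 0 0 -10 -28;0.5 0 0 -25 -29.4;0.5 0 0 -35 -29.4;0.5 0 0 -35 -29.4;0.5 0 0 -35 -29.4")

```text
time: 32.03
ee_pos: [0.4804, -0.1099, 0.071]
tcp_rot: [180.0, -0.1, 179.3]
wrist_force: [-0.4, 0.4, -0.2]
opening: 0.0526
```

Run:
```python
from h import *
im,C,o=snap('wrist','w18');print(o['ee_pos'].round(4).tolist(),o['tcp_rot'].round(3).tolist(),o['opening'],o['wrist_force'])
```

```text
[0.4804, -0.1099, 0.071] [179.989, -0.053, 179.276] 0.05264927347266935 [-0.4432342   0.41744758 -0.19816542]
```

View pics/w18.png

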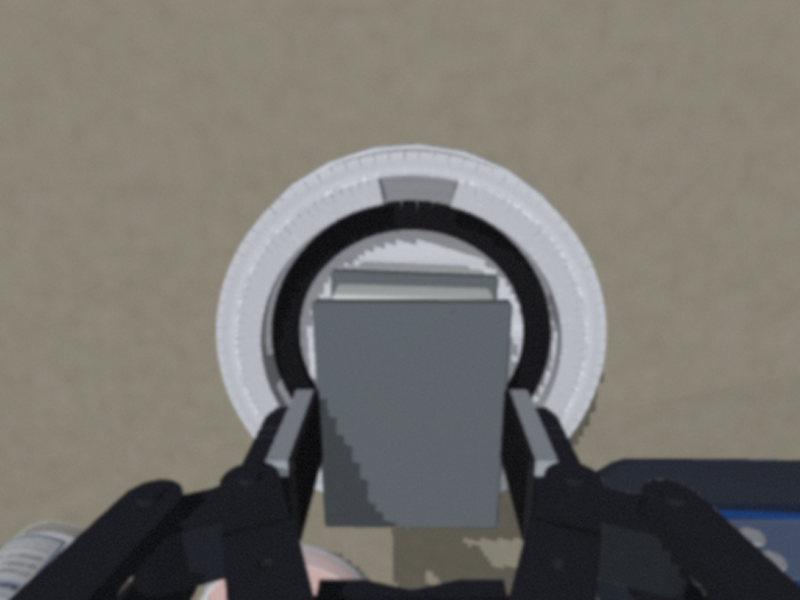

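play_rows(commands="0.5 0.6 -0.4 -4 -1.8;0.5 0.6 -0.4 -7 -1.8;0.5 0.6 -0.4 -9 -1.8;0.5 0.6 -0.4 -9 -1.8;0.5 0.6 -0.4 -9 -1.8")

```text
time: 32.5
ee_pos: [0.4814, -0.1103, 0.0623]
tcp_rot: [-180.0, 0.0, 177.4]
wrist_force: [0.5, -0.1, 0.2]
opening: 0.0526
```

play_rows(commands="0.5 0 0 -1 0;0.5 0 0 -2 0;0.5 0 0 -2 0")

```text
time: 32.75
ee_pos: [0.4815, -0.1104, 0.0602]
tcp_rot: [-180.0, 0.0, 177.4]
wrist_force: [-0.1, -0.0, -0.3]
opening: 0.0523
```

play_rows(commands="0.5 0 0 -0.8 0;0.5 0 0 -1.2 0;0.5 0 0 -1.2 0")

```text
time: 33.0
ee_pos: [0.4815, -0.1104, 0.0601]
tcp_rot: [-180.0, 0.1, 177.4]
wrist_force: [-3.6, 1.6, 9.2]
opening: 0.0521
```

play_rows(commands="0.5 0 0 1 0;0.75 0 0 1 0;0.75 0 0 1 0;0.75 0 0 1 0;0.75 0 0 3 0;0.8 0 0 20 0;0.8 0 0 50 0;0.8 -10 10 75 7;0.8 -35 40 95 14;0.85 -60 75 100 21", force=60)

```text
time: 33.83
ee_pos: [0.424, -0.0386, 0.1612]
tcp_rot: [-179.9, 0.2, -161.4]
wrist_force: [1.1, 0.9, 0.6]
opening: 0.0724
```

play_rows(commands="0.85 -5 40 0 7;0.85 -5 80 0 14;0.85 -5 120 0 21;0.85 -5 160 0 28;0.85 -5 200 0 35;0.85 -5 240 0 42;0.85 -5 280 0 49;0.85 -5 320 0 56;0.85 -5 360 -20 63;0.85 -5 400 -50 67")

```text
time: 34.67
ee_pos: [0.419, 0.3558, 0.1165]
tcp_rot: [-179.8, 0.2, -94.2]
wrist_force: [0.7, -0.3, -0.4]
opening: 0.0723
```

play_rows(commands="0.85 0 0 0 0;0.85 0 0 -30 0;0.85 0 0 -40 0;0.85 0 0 -40 0;0.85 0 0 -40 0")

```text
time: 35.08
ee_pos: [0.4183, 0.3519, 0.0752]
tcp_rot: [180.0, -0.0, -94.6]
wrist_force: [0.5, -0.4, 0.7]
opening: 0.0728
```

Run:
```python
from h import *
im,C,o=snap('wrist','w19');print(o['ee_pos'].round(4).tolist(),o['tcp_rot'].round(3).tolist(),o['opening'])
snap('side','d19',(150,150,310,300))
```

```text
[0.4183, 0.3519, 0.0752] [179.953, -0.047, -94.645] 0.07284955760201578
```

View pics/w19.png

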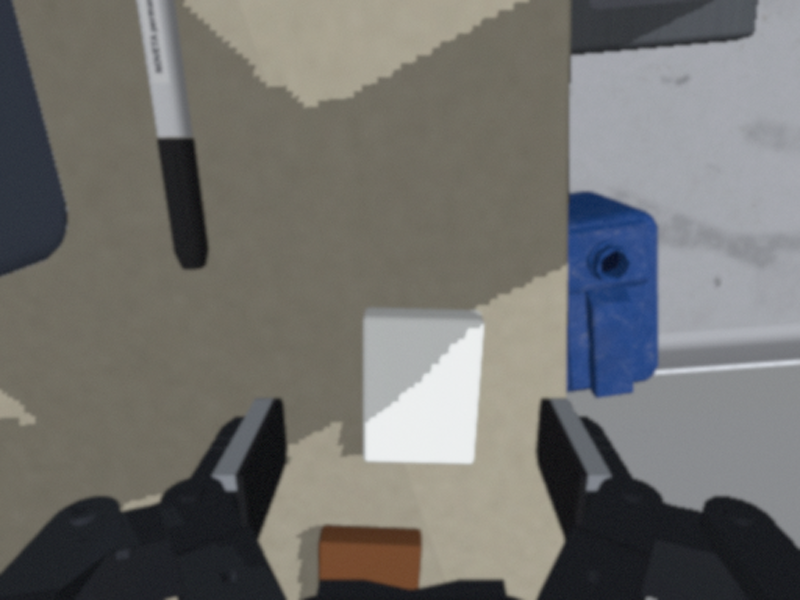

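View pics/d19.png

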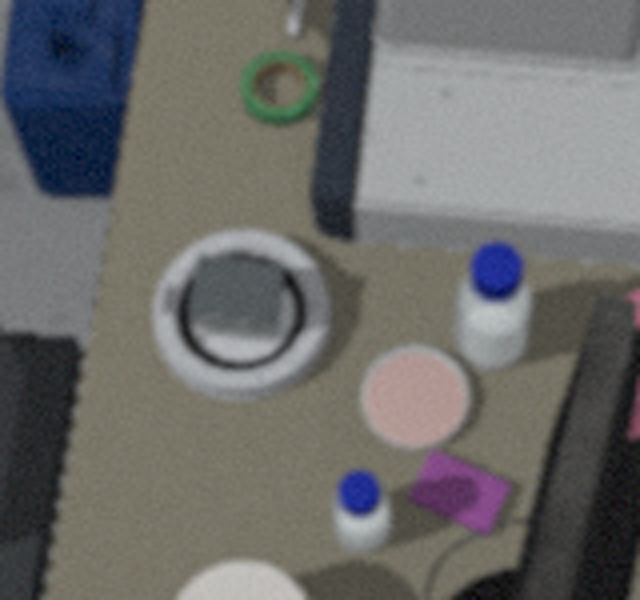

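Run:
```python
from h import *
o={'ee_pos':np.array([0.4183,.3519,.0752]),'tcp_rot':np.array([179.95,-.047,-94.645])}
C=cam('wrist',o)
f=lambda p:np.array(p)*.64-.2
q=[(363,317),(483,321),(474,463),(365,461)]
print(rect(C,f(q),.014));print(tooloff(o,q,.014))
print('brown',tooloff(o,[(320,540),(420,540)],.014))
```

```text
(array([0.4162, 0.3796]), 'sides', array([48.8, 67.8, 48.8, 68.5]), 'angs', [np.float64(173.3), np.float64(84.4), np.float64(174.1), np.float64(84.4)])
[[  7.5 -19.6  61.2]
 [  5.8  29.2  61.2]
 [-62.1  28.1  61.2]
 [-61.  -20.7  61.1]]
brown [[-104.8  -43.2   61.1]
 [-104.8    4.1   61.1]]
```

play_rows(commands="0.85 -2.1 27.7 -30 -1.2;0.85 -2.1 27.7 -55 -1.2;0.85 -2.1 27.7 -67 -1.2;0.85 -2.1 27.7 -74 -1.2;0.85 -2.1 27.7 -75 -1.2;0.85 -2.1 27.7 -75 -1.2;0.4 -2.1 27.7 -75 -1.2;0.4 -2.1 27.7 -75 -1.2;0.4 -2.1 27.7 -75 -1.2;0.4 -2.1 27.7 -75 -1.2")

```text
time: 36.02
ee_pos: [0.4174, 0.3807, 0.0021]
tcp_rot: [-179.9, 0.1, -95.8]
wrist_force: [-0.5, -1.4, 6.8]
opening: 0.0486
```

play_rows(commands="0.4 0 0 0 0;0.4 0 0 0 0;0.4 0 0 0 0")

```text
time: 36.27
ee_pos: [0.4174, 0.3807, 0.0021]
tcp_rot: [-179.9, 0.1, -95.8]
wrist_force: [0.3, -1.4, 6.8]
opening: 0.0479
```

Run:
```python
from h import *
im,C,o=snap('wrist','w20');print(o['ee_pos'].round(4).tolist(),o['tcp_rot'].round(3).tolist(),o['opening'])
```

```text
[0.4174, 0.3807, 0.0021] [-179.878, 0.111, -95.818] 0.04787251502492971
```

View pics/w20.png

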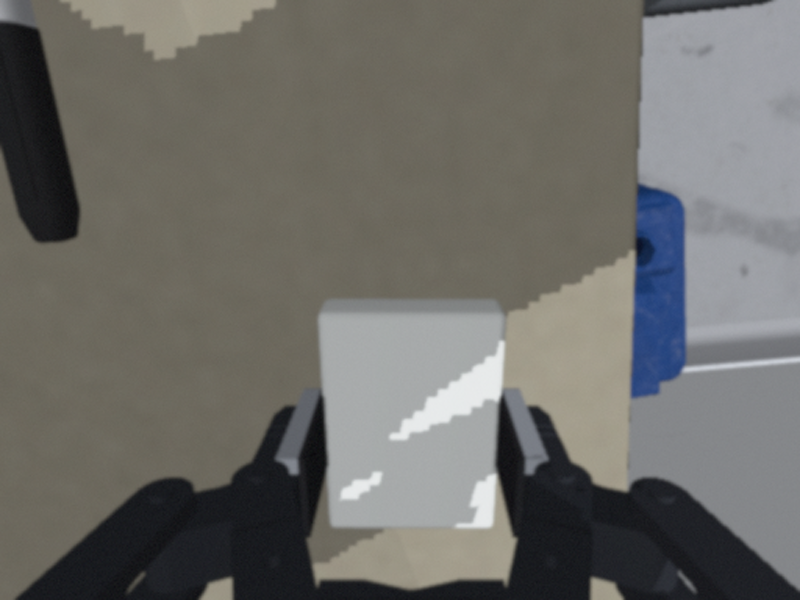

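Run:
```python
from h import *
o={'ee_pos':np.array([0.4174,.3807,.0021]),'tcp_rot':np.array([-179.878,.11,-95.818])}
p=tooloff(o,[(320,314),(503,314),(495,527),(329,527)],.014);print(p,p.mean(0))
o={'ee_pos':np.array([0.4034,.2745,.0008]),'tcp_rot':np.array([-179.87,.1,-97.547])}
p=tooloff(o,[(320,318),(503,318),(494,532),(329,532)],.014);print(p.mean(0))
```

```text
[[ 35.2 -23.6 -11.9]
 [ 35.2  23.8 -12. ]
 [-32.8  25.2 -11.9]
 [-32.9 -24.7 -11.8]] [  1.175   0.175 -11.9  ]
[  0.525   0.075 -13.2  ]
```

play_rows(commands="0.4 0 0 15 0;0.4 0 -10 50 -3;0.4 0 -40 85 -10;0.4 0 -80 115 -17;0.4 0 -120 120 -24;0.4 0 -160 120 -31;0.4 0 -200 120 -38;0.4 0 -240 120 -45;0.4 10 -280 120 -52;0.4 20 -320 120 -59")

```text
time: 37.15
ee_pos: [0.4353, 0.0619, 0.1213]
tcp_rot: [-180.0, 0.1, -155.1]
wrist_force: [1.5, 0.3, -1.2]
opening: 0.0482
```

play_rows(commands="0.4 10 -40 0 -7;0.4 20 -80 0 -14;0.4 35 -120 0 -21;0.4 44.6 -150 0 -27.7;0.4 44.6 -171 0 -27.7;0.4 44.6 -171 -20 -27.7;0.4 44.6 -171 -40 -27.7;0.4 44.6 -171 -40 -27.7;0.4 44.6 -171 -40 -27.7")

```text
time: 37.9
ee_pos: [0.4795, -0.1072, 0.0801]
tcp_rot: [180.0, -0.1, 177.5]
wrist_force: [0.7, 0.1, -0.7]
opening: 0.0482
```

Run:
```python
from h import *
im,C,o=snap('wrist','w21');print(o['ee_pos'].round(4).tolist(),o['tcp_rot'].round(3).tolist(),o['opening'],o['wrist_force'])
```

```text
[0.4795, -0.1072, 0.0801] [179.988, -0.074, 177.48] 0.04820268091678342 [ 0.70063561  0.12792145 -0.7173026 ]
```

View pics/w21.png

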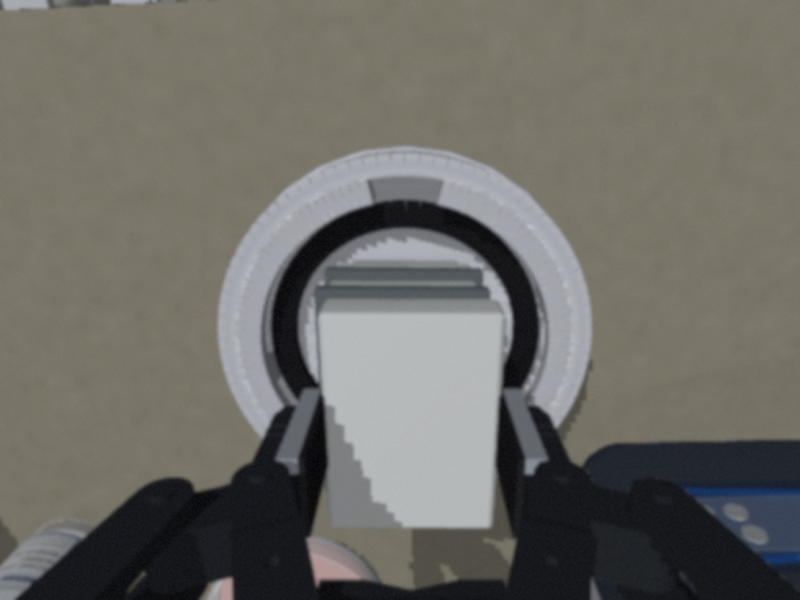

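play_rows(commands="0.4 2.5 -3.1 0 0;0.4 2.5 -3.1 -3 0;0.4 2.5 -3.1 -6 0;0.4 2.5 -3.1 -8 0;0.4 2.5 -3.1 -8 0;0.4 2.5 -3.1 -8 0")

```text
time: 38.45
ee_pos: [0.4825, -0.1102, 0.072]
tcp_rot: [180.0, -0.0, 177.5]
wrist_force: [-0.7, 0.8, -1.2]
opening: 0.0484
```

play_rows(commands="0.4 0 0 -1 0;0.4 0 0 -1.5 0;0.4 0 0 -1.5 0")

```text
time: 38.7
ee_pos: [0.4826, -0.1103, 0.0705]
tcp_rot: [180.0, -0.0, 177.5]
wrist_force: [-0.4, -0.8, -1.2]
opening: 0.0481
```

play_rows(commands="0.4 -0.5 0 -0.7 0;0.4 -0.5 0 -1.2 0;0.4 -0.5 0 -1.2 0")

```text
time: 38.95
ee_pos: [0.4824, -0.1103, 0.0701]
tcp_rot: [-180.0, 0.1, 177.5]
wrist_force: [-1.2, 0.1, 4.4]
opening: 0.0484
```

Contact. Release, rise, and look at the stack from above, then at the cover.

play_rows(commands="0.4 0 0 0.5 0;0.75 0 0 0.5 0;0.75 0 0 0.5 0;0.75 0 0 0.5 0;0.75 0 0 3 0;0.8 0 0 20 0;0.8 0 0 60 0;1 -25 0 100 0;1 -60 0 140 0;1 -85 0 180 0")

```text
time: 39.78
ee_pos: [0.4082, -0.1101, 0.2323]
tcp_rot: [180.0, -0.0, 177.5]
wrist_force: [-0.1, -0.3, 0.9]
opening: 0.0855
```

play_rows(commands="1 -10 0 30 0;1 -10 0 60 0;1 -10 0 60 0;1 -10 0 60 0")

```text
time: 40.12
ee_pos: [0.4002, -0.1105, 0.2927]
tcp_rot: [-180.0, 0.2, 177.5]
wrist_force: [-0.4, 0.3, -1.6]
opening: 0.0853
```

Run:
```python
from h import *
im,C,o=snap('wrist','w22',(200,130,340,235));print(o['ee_pos'].round(4).tolist(),o['tcp_rot'].round(3).tolist(),o['qd'].round(1))
cv2.imwrite('pics/w22f.png',cv2.resize(im,(800,600)))
snap('scene','s22',(200,200,400,350))
```

```text
[0.4002, -0.1105, 0.2927] [-179.955, 0.191, 177.488] [ 0.2  1.2 -3.6 -1.3  0.   0. ]
```

View pics/w22.png

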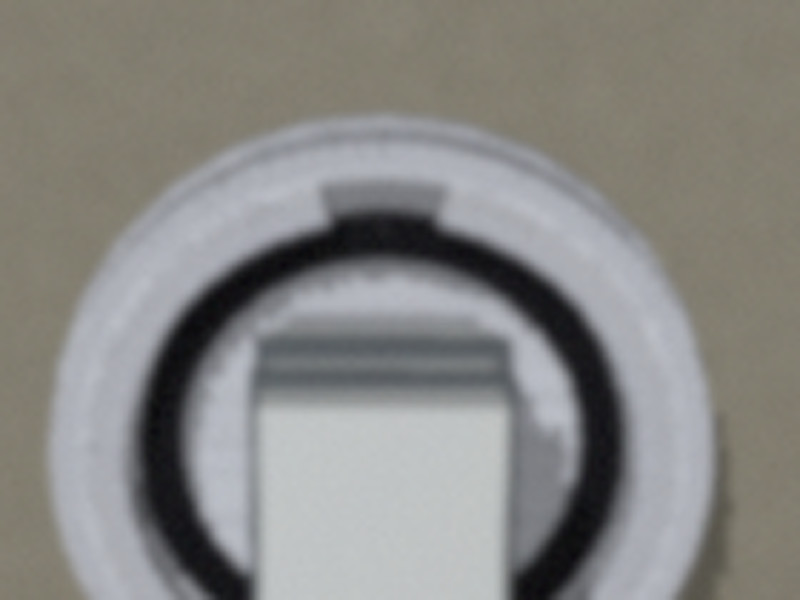

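View pics/w22f.png

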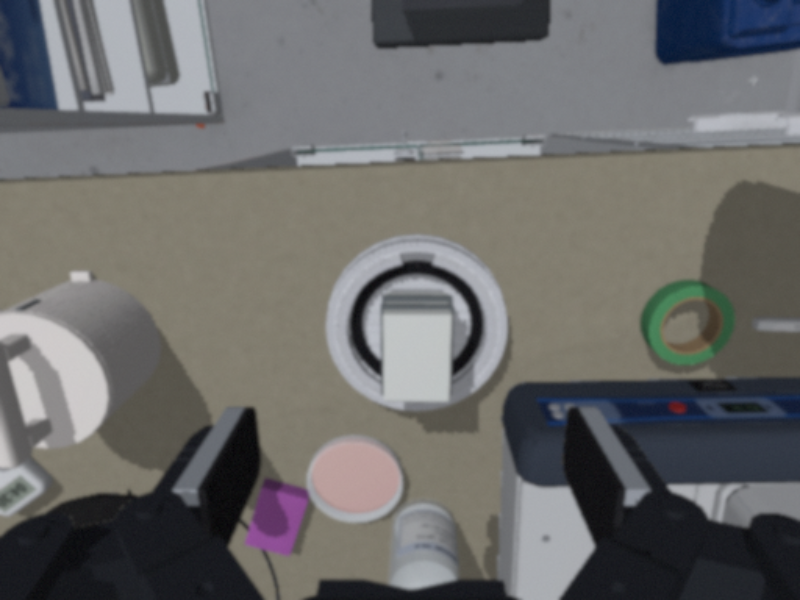

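View pics/s22.png

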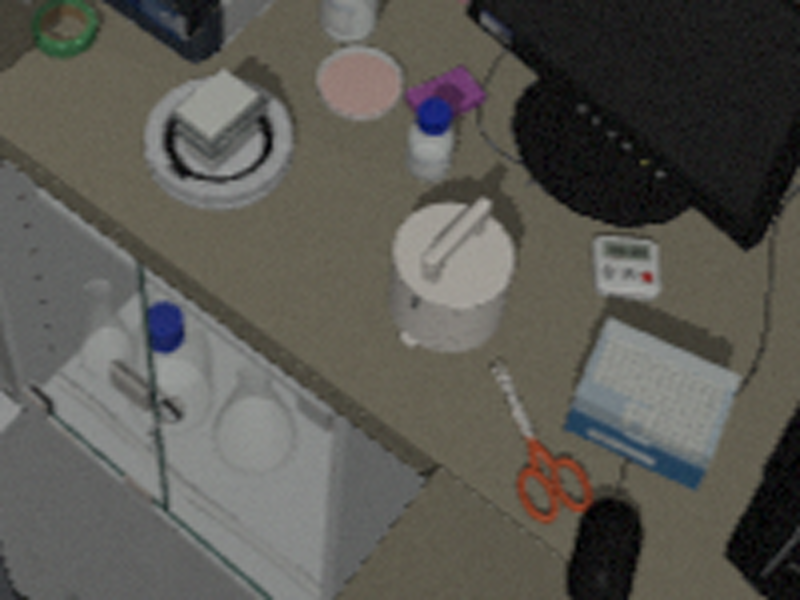

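play_rows(commands="1 30 -290 40 0;1 30 -290 40 0;1 30 -290 40 0;1 30 -290 40 0;1 30 -290 40 0;1 30 -290 40 0;1 30 -290 40 0;1 30 -290 40 0;1 30 -290 40 0;1 30 -290 40 0")

```text
time: 41.05
ee_pos: [0.4295, -0.4002, 0.3292]
tcp_rot: [179.9, -0.1, 177.5]
wrist_force: [-0.1, 0.6, 0.4]
opening: 0.0854
```

Run:
```python
from h import *
im,C,o=snap('wrist','w23');print(o['ee_pos'].round(4).tolist(),o['tcp_rot'].round(3).tolist(),o['qd'].round(1))
```

```text
[0.4295, -0.4002, 0.3292] [179.874, -0.134, 177.462] [ 1.3 -2.7 -0.9  0.2  0.1  0.1]
```

View pics/w23.png

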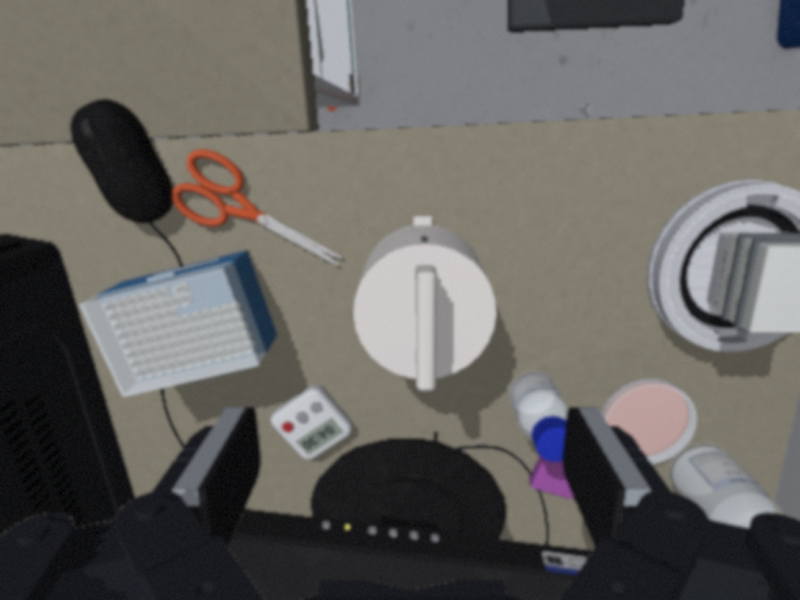

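Run:
```python
from h import *
from scipy.optimize import least_squares
o={'ee_pos':np.array([0.4295,-.4002,.3292]),'tcp_rot':np.array([179.874,-.134,177.462])}
C=cam('wrist',o);f=lambda p:np.array(p)*.64-.2
b=cast(C,f([(415,268),(434,268),(418,389),(437,388)]),.127);m=(b[:2].mean(0),b[2:].mean(0));d=m[0]-m[1]
print(b.round(4),b.mean(0).round(4),np.degrees(np.arctan2(d[1],d[0])),np.linalg.norm(d))
P=cast(C,f([(354,305),(362,272),(385,246),(424,233),(465,248),(490,280),(496,310),(485,345),(460,370),(390,370),(365,345)]),.086)
s=least_squares(lambda q:np.hypot(P[:,0]-q[0],P[:,1]-q[1])-q[2],[.52,-.4,.055]);print(s.x,s.fun.round(4))
print(cast(C,f([(414,220),(432,220)]),.006))
```

```text
[[ 0.4384 -0.3974  0.127 ]
 [ 0.439  -0.3847  0.127 ]
 [ 0.5284 -0.399   0.127 ]
 [ 0.5282 -0.3853  0.127 ]] [ 0.4835 -0.3916  0.127 ] 179.27990874270893 0.08960369736171081
[ 0.48230692 -0.39155351  0.05625644] [-0.0023 -0.0007  0.0013  0.0028 -0.     -0.002  -0.0015 -0.0003  0.0023
  0.0016 -0.0013]
[[ 0.4271374  -0.39675216  0.006     ]
 [ 0.42784392 -0.38102219  0.006     ]]
```

play_rows(commands="0.7 25 4 -20 1.8;0.7 54 8.6 -50 1.8;0.7 54 8.6 -90 1.8;0.7 54 8.6 -130 1.8;0.7 54 8.6 -160 1.8;0.7 54 8.6 -160 1.8;0.7 54 8.6 -160 1.8", force=80)

```text
time: 41.68
ee_pos: [0.4831, -0.3898, 0.171]
tcp_rot: [179.9, -0.1, 179.4]
wrist_force: [0.2, 0.1, 1.2]
opening: 0.0599
```

Run:
```python
from h import *
im,C,o=snap('wrist','w24');print(o['ee_pos'].round(4).tolist(),o['tcp_rot'].round(3).tolist(),o['qd'].round(1))
```

```text
[0.4831, -0.3898, 0.171] [179.93, -0.084, 179.379] [-0.5 -0.9  5.6  1.2 -0.  -0. ]
```

View pics/w24.png

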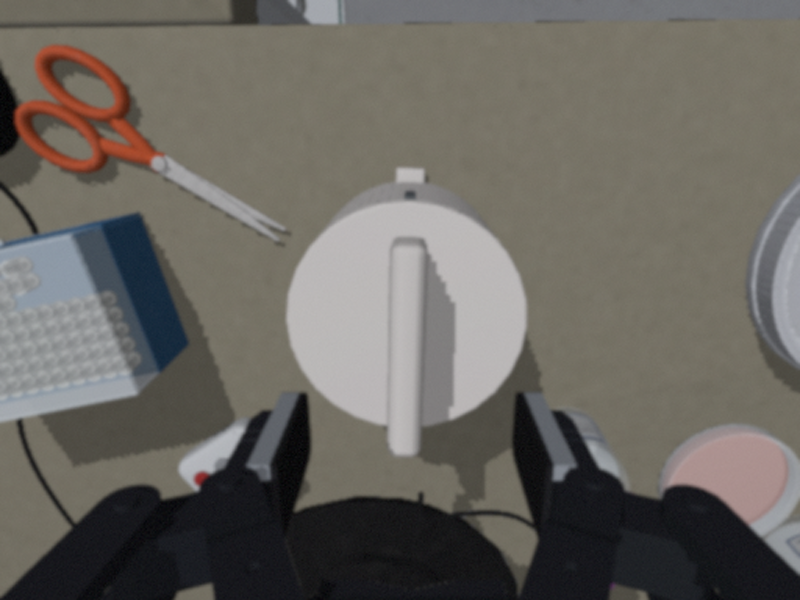

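Run:
```python
from h import *
o={'ee_pos':np.array([0.4831,-.3898,.171]),'tcp_rot':np.array([179.93,-.084,179.379])}
C=cam('wrist',o);f=lambda p:np.array(p)*.64-.2
b=cast(C,f([(391,243),(427,243),(388,455),(421,455)]),.127);m=(b[:2].mean(0),b[2:].mean(0));d=m[0]-m[1]
print(b.mean(0).round(4),np.degrees(np.arctan2(d[1],d[0])),np.linalg.norm(d))
```

```text
[ 0.4848 -0.3912  0.127 ] 178.09015582335977 0.08784247316055482
```

play_rows(commands="0.7 0.5 -2 -20 -0.5;0.7 0.5 -2 -45 -0.5;0.7 0.5 -2 -60 -0.5;0.7 0.5 -2 -68 -0.5;0.7 0.5 -2 -70 -0.5;0.7 0.5 -2 -70 -0.5")

```text
time: 42.23
ee_pos: [0.4848, -0.394, 0.103]
tcp_rot: [-179.9, 0.1, 178.8]
wrist_force: [-0.3, -1.0, 0.2]
opening: 0.0598
```

play_rows(commands="0.7 0 2.5 -2 -0.2;0.7 0 2.5 -2 -0.2;0 0 2.5 -2 -0.2;0 0 2.5 -2 -0.2;0 0 2.5 -2 -0.2;0 0 2.5 -2 -0.2;0 0 2.5 -2 -0.2;0 0 2.5 -2 -0.2;0 0 2.5 -2 -0.2;0 0 2.5 -2 -0.2")

```text
time: 43.07
ee_pos: [0.4843, -0.3914, 0.0992]
tcp_rot: [-180.0, 0.0, 178.6]
wrist_force: [0.5, -0.4, 3.2]
opening: 0.013
```

play_rows(commands="0 0 0 10 0;0 0 0 40 0;0 0 0 80 0;0 0 0 120 0;0 -2 20 135 0;0 -3 60 135 0;0 -3 100 135 0;0 -3 140 135 0;0 -3 180 135 0", force=80)

```text
time: 43.82
ee_pos: [0.4805, -0.2095, 0.2342]
tcp_rot: [180.0, -0.0, 178.6]
wrist_force: [1.7, 0.2, -1.3]
opening: 0.0128
```

Run:
```python
from h import *
o=get_obs();print(o['ee_pos'],o['tcp_rot'],o['opening'],o['wrist_force'])
snap('scene','s24',(200,200,400,350));snap('wrist','w25')
```

```text
[ 0.48046988 -0.20952654  0.23422587] [ 1.79986663e+02 -2.13602400e-02  1.78558724e+02] 0.01281420405572905 [ 1.65590472  0.15530628 -1.30113322]
```

View pics/s24.png

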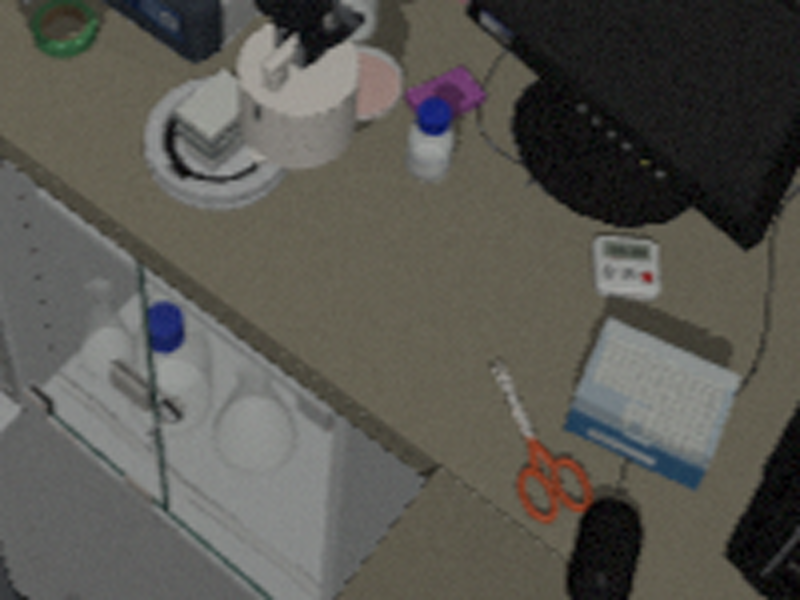

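View pics/w25.png

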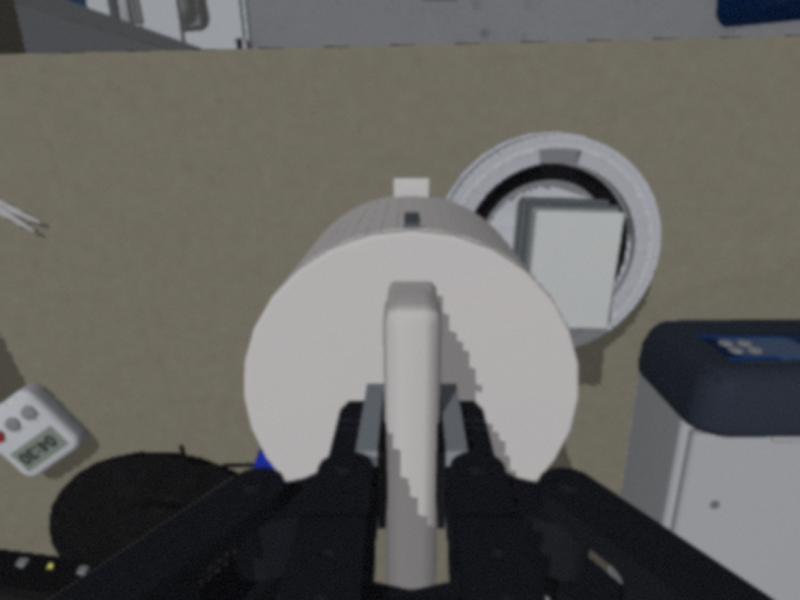

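Run:
```python
from h import *
from scipy.optimize import least_squares
o={'ee_pos':np.array([0.48047,-.20953,.23423]),'tcp_rot':np.array([179.987,-.021,178.559])}
zb=.23423-.0992
print(tooloff(o,[(411,230),(393,179),(430,179),(404,212),(420,212)],zb+.086))
print('lug',tooloff(o,[(393,179),(430,179)],zb+.006))
print('bar near/far',tooloff(o,[(411,284),(411,586)],zb+.127))
P=tooloff(o,[(245,380),(258,330),(300,275),(350,245),(411,230),(470,243),(520,272),(565,325),(578,380),(570,420)],zb+.086)
s=least_squares(lambda q:np.hypot(P[:,0]-q[0],P[:,1]-q[1])-55,[0,0]);print(s.x,s.fun.round(1))
P=cast(cam('wrist',o),np.array([(554,133),(600,143),(640,175),(660,225),(655,270),(630,320),(500,160),(460,200)])*.64-.2,.024)
s=least_squares(lambda q:np.hypot(P[:,0]-q[0],P[:,1]-q[1])-.075,[.48,-.11]);print('collar',s.x.round(4),s.fun.round(4))
```

```text
[[52.7  0.3 13.2]
 [67.4 -4.8 13.2]
 [67.4  5.7 13.2]
 [58.  -1.7 13.2]
 [58.   2.9 13.2]]
lug [[59.5 -7.5 93.2]
 [59.5  8.4 93.2]]
bar near/far [[ 48.4   0.3 -27.8]
 [-38.4   0.3 -27.8]]
[-3.64222598  0.20201697] [-0.9 -1.1 -0.8 -0.1  1.3  0.3 -0.4 -0.1 -0.5 -1.7]
collar [ 0.4847 -0.1146] [ 0.0033  0.0013 -0.0006 -0.0017 -0.0024  0.001  -0.0025 -0.0024]
```

Run:
```python
from h import *
im=cv2.imread('pics/w25_raw.png');v=im[105:385,150:380]
cv2.imwrite('pics/w25c.png',cv2.resize(v,None,fx=2.14,fy=2.14,interpolation=cv2.INTER_CUBIC))
g=cv2.cvtColor(im,cv2.COLOR_BGR2GRAY)
for r in range(108,205,2): print(r,g[r,263],im[r,263],end=' ; ')
print()
for r in range(360,384): print(r,g[r,263],end=' ; ')
```

```text
108 106 [ 94 107 109] ; 110 105 [ 93 106 109] ; 112 112 [101 112 115] ; 114 156 [154 155 158] ; 116 177 [176 177 179] ; 118 177 [176 176 179] ; 120 174 [172 174 176] ; 122 172 [171 172 174] ; 124 166 [165 166 168] ; 126 139 [138 138 140] ; 128 127 [127 126 129] ; 130 126 [125 125 128] ; 132 127 [127 126 129] ; 134 121 [121 120 122] ; 136 80 [83 80 79] ; 138 58 [62 59 55] ; 140 57 [61 58 54] ; 142 69 [74 70 66] ; 144 90 [94 91 88] ; 146 125 [126 125 126] ; 148 166 [165 165 168] ; 150 177 [177 176 179] ; 152 175 [174 174 177] ; 154 176 [176 175 178] ; 156 174 [173 173 176] ; 158 175 [174 174 177] ; 160 173 [173 172 175] ; 162 174 [172 173 176] ; 164 174 [173 173 177] ; 166 174 [174 173 176] ; 168 174 [174 173 176] ; 170 173 [172 172 176] ; 172 174 [173 173 176] ; 174 175 [174 174 177] ; 176 174 [173 173 177] ; 178 170 [169 169 173] ; 180 144 [143 143 146] ; 182 127 [126 126 129] ; 184 125 [124 124 126] ; 186 126 [125 125 127] ; 188 126 [126 125 128] ; 190 128 [128 127 130] ; 192 130 [129 130 132] ; 194 137 [136 136 138] ; 196 149 [148 148 151] ; 198 164 [163 163 166] ; 200 174 [173 173 177] ; 202 176 [176 175 178] ; 204 175 [174 175 177] ; 
360 118 ; 361 118 ; 362 117 ; 363 118 ; 364 119 ; 365 118 ; 366 116 ; 367 118 ; 368 119 ; 369 118 ; 370 118 ; 371 118 ; 372 118 ; 373 118 ; 374 118 ; 375 113 ; 376 96 ; 377 68 ; 378 39 ; 379 23 ; 380 20 ; 381 20 ; 382 16 ; 383 16 ;
```

View pics/w25c.png

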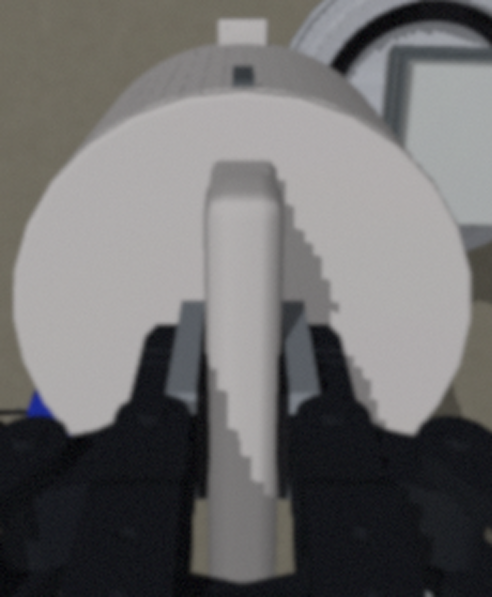

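Run:
```python
from h import *
o={'ee_pos':np.array([0.48047,-.20953,.23423]),'tcp_rot':np.array([179.987,-.021,178.559])}
C=cam('wrist',o)
R=Ro.from_euler('xyz',o['tcp_rot'],degrees=True).as_matrix()
rows=[(113.3,.006,62.5,'lug outer'),(125.5,.006,55,'lug/wall'),(146.8,.086,55,'rim'),(180,.107,45,'bar low'),(196,.127,45,'bar top(rounded)')]
for dz in(-.002,0,.002):
  zb=.23423-.0992+dz
  print(dz,[(n,round(((cast(C,[263,r],zb+h)[0]-o['ee_pos'])@R*1000)[0]-x,1)) for r,h,x,n in rows])
```

```text
-0.002 [('lug outer', np.float64(-2.5)), ('lug/wall', np.float64(-3.2)), ('rim', np.float64(-2.6)), ('bar low', np.float64(-2.5)), ('bar top(rounded)', np.float64(-2.6))]
0 [('lug outer', np.float64(-2.3)), ('lug/wall', np.float64(-2.9)), ('rim', np.float64(-2.2)), ('bar low', np.float64(-1.9)), ('bar top(rounded)', np.float64(-1.9))]
0.002 [('lug outer', np.float64(-2.1)), ('lug/wall', np.float64(-2.7)), ('rim', np.float64(-1.8)), ('bar low', np.float64(-1.3)), ('bar top(rounded)', np.float64(-1.2))]
```

play_rows(commands="0 -1.5 35 0 -1.1;0 -1.5 70 0 -1.1;0 -1.5 95 -10 -1.1;0 -1.5 99.2 -25 -1.1;0 -1.5 99.2 -35 -1.1;0 -1.5 99.2 -35 -1.1;0 -1.5 99.2 -35 -1.1")

```text
time: 44.5
ee_pos: [0.4793, -0.1126, 0.1987]
tcp_rot: [-180.0, -0.1, 177.5]
wrist_force: [0.6, -0.5, -2.6]
opening: 0.0123
```

Run:
```python
from h import *
im,C,o=snap('wrist','w26');print(o['ee_pos'].round(4).tolist(),o['tcp_rot'].round(3).tolist(),o['opening'],o['wrist_force'])
```

```text
[0.4793, -0.1126, 0.1987] [-180.0, -0.078, 177.469] 0.01225754260502199 [ 0.60799073 -0.48523979 -2.59133433]
```

View pics/w26.png

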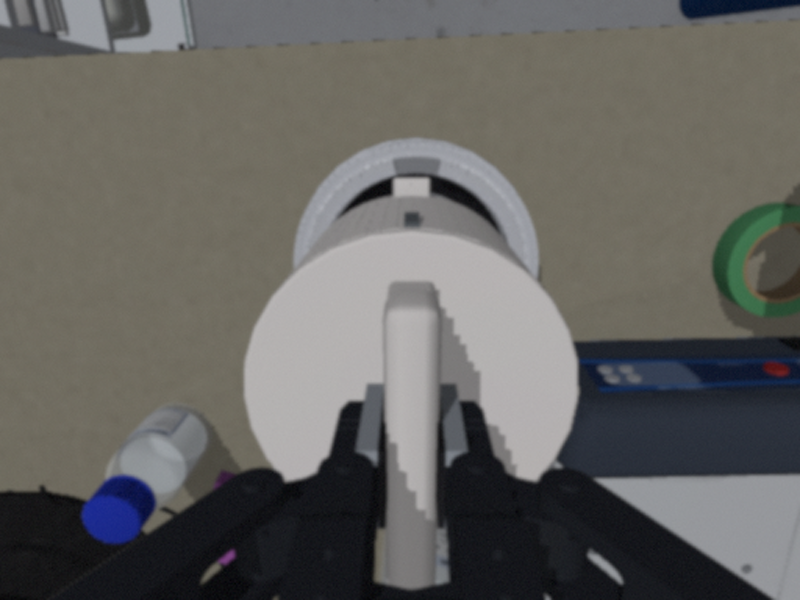

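play_rows(commands="0 -0.3 2.3 -5 0;0 -0.3 2.3 -15 0;0 -0.3 2.3 -30 0;0 -0.3 2.3 -45 0;0 -0.3 2.3 -60 0;0 -0.3 2.3 -60 0;0 -0.3 2.3 -60 0")

```text
time: 45.13
ee_pos: [0.4788, -0.1098, 0.1383]
tcp_rot: [180.0, -0.1, 177.5]
wrist_force: [-0.5, -0.4, -1.8]
opening: 0.0129
```

Run:
```python
from h import *
im,C,o=snap('wrist','w27',(190,80,340,190));print(o['ee_pos'].round(4).tolist(),o['tcp_rot'].round(3).tolist(),o['opening'],o['wrist_force'])
```

```text
[0.4788, -0.1098, 0.1383] [179.985, -0.093, 177.473] 0.012881272848740601 [-0.50188725 -0.42589218 -1.82996897]
```

View pics/w27.png

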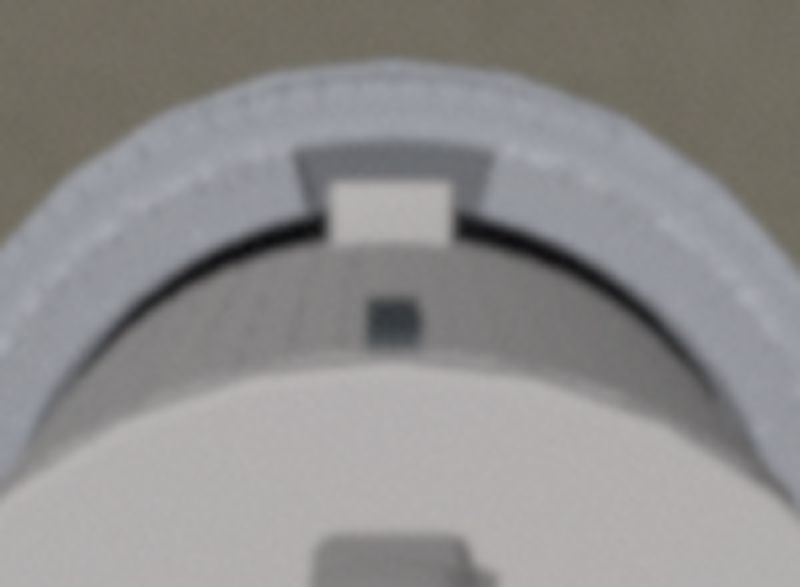

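play_rows(commands="0 0 -0.4 -4 0;0 0 -0.4 -8 0;0 0 -0.4 -12 0;0 0 -0.4 -15 0;0 0 -0.4 -17 0;0 0 -0.4 -17 0")

```text
time: 45.68
ee_pos: [0.4792, -0.11, 0.1214]
tcp_rot: [180.0, -0.0, 177.5]
wrist_force: [-0.1, -0.1, -2.2]
opening: 0.0126
```

play_rows(commands="0 0 0 -2 0;0 0 0 -4 0;0 0 0 -6 0;0 0 0 -6 0")

```text
time: 46.02
ee_pos: [0.4792, -0.1101, 0.1155]
tcp_rot: [180.0, -0.0, 177.5]
wrist_force: [0.6, -0.4, -2.0]
opening: 0.0127
```

play_rows(commands="0 0 0 -2 0;0 0 0 -4 0;0 0 0 -4 0")

```text
time: 46.27
ee_pos: [0.4795, -0.1101, 0.1118]
tcp_rot: [-180.0, 0.0, 177.5]
wrist_force: [-0.1, -1.2, 0.1]
opening: 0.0129
```

play_rows(commands="0 0 0 -2 0;0 0 0 -3 0;0 0 0 -3 0")

```text
time: 46.52
ee_pos: [0.4795, -0.1102, 0.1091]
tcp_rot: [-180.0, 0.0, 177.5]
wrist_force: [0.2, -0.7, 2.9]
opening: 0.0126
```

Run:
```python
from h import *
im,C,o=snap('wrist','w28',(190,80,340,190));print(o['ee_pos'].round(4).tolist(),o['tcp_rot'].round(3).tolist(),o['opening'],o['wrist_force'],o['torque'])
```

```text
[0.4795, -0.1102, 0.1091] [-179.989, 0.028, 177.497] 0.0126310049562339 [ 0.15160287 -0.73852771  2.8905202 ] [-0.04850099  0.08369561  0.0549134 ]
```

View pics/w28.png

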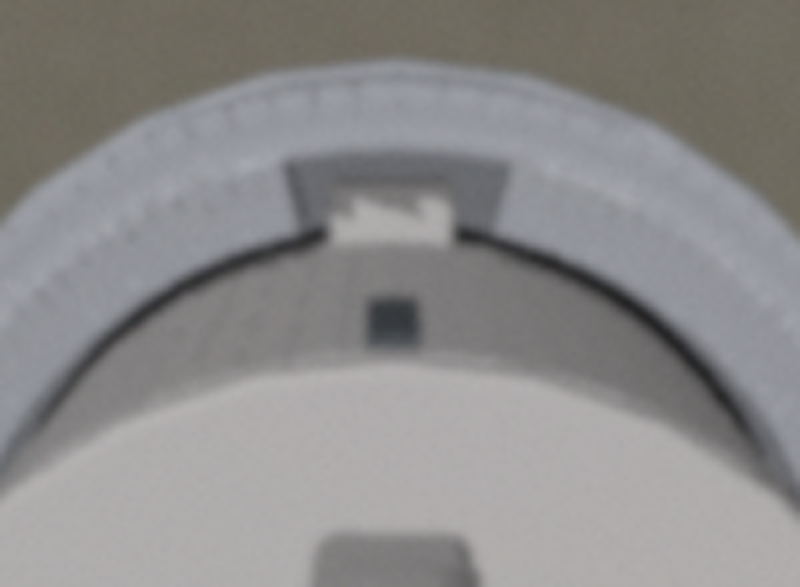

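play_rows(commands="0 0 0 -0.7 0;0 0 0 -1 0;0 0.1 0.3 -1 -6;0 0.2 0.5 -1 -12;0 0.3 0.8 -1 -18;0 0.4 1 -1 -24;0 0.4 1 -1 -24")

```text
time: 47.15
ee_pos: [0.48, -0.109, 0.1082]
tcp_rot: [180.0, 0.0, 153.2]
wrist_force: [-0.9, -0.9, 4.8]
opening: 0.0128
```

Run:
```python
from h import *
o=get_obs();print(o['ee_pos'].round(4),o['torque'].round(3),o['wrist_force'].round(2),o['tcp_rot'].round(1))
```

```text
[ 0.48   -0.109   0.1082] [ 0.127 -0.099 -0.213] [-0.86 -0.89  4.83] [180.    0.  153.2]
```

play_rows(commands="0 0.1 0.1 0 -6;0 0.2 0.2 0 -12;0 0.3 0.3 0 -18;0 0.4 0.3 0 -24;0 0.5 0.3 0 -30;0 0.5 0.3 0 -30")

```text
time: 47.65
ee_pos: [0.4805, -0.1088, 0.1081]
tcp_rot: [180.0, 0.0, 123.4]
wrist_force: [0.6, 0.6, 4.2]
opening: 0.0125
```

Run:
```python
from h import *
o=get_obs();print(o['ee_pos'].round(4),o['torque'].round(3),o['wrist_force'].round(2),o['tcp_rot'].round(1))
```

```text
[ 0.4805 -0.1088  0.1081] [ 0.079 -0.047 -0.231] [0.63 0.61 4.24] [180.    0.  123.4]
```

play_rows(commands="0 0 0 0 -3;0 0 0 0 -6;0 0 0 0 -6;0 0 0 0 -6")

```text
time: 47.98
ee_pos: [0.4804, -0.1088, 0.1081]
tcp_rot: [180.0, 0.0, 117.8]
wrist_force: [0.2, -0.1, 4.1]
opening: 0.0127
```

Run:
```python
from h import *
o=get_obs();print(o['ee_pos'].round(4),o['torque'].round(3),o['wrist_force'].round(2),o['tcp_rot'].round(1))
```

```text
[ 0.4804 -0.1088  0.1081] [ 0.08  -0.179 -0.103] [ 0.16 -0.11  4.05] [180.    0.  117.8]
```

play_rows(commands="0 0 0 0 -1.5;0 0 0 0 -3;0 0 0 0 -3;0 0 0 0 -3")

```text
time: 48.32
ee_pos: [0.4809, -0.1087, 0.1081]
tcp_rot: [179.9, 0.0, 114.7]
wrist_force: [4.6, 0.8, 2.7]
opening: 0.0125
```

Run:
```python
from h import *
o=get_obs();print(o['ee_pos'].round(4),o['torque'].round(3),o['wrist_force'].round(2),o['tcp_rot'].round(1))
```

```text
[ 0.4809 -0.1087  0.1081] [ 0.346 -1.111  0.561] [4.58 0.8  2.68] [179.9   0.  114.7]
```

play_rows(commands="0 0 0 0 -1;0 0 0 0 -2;0 0 0 0 -2")

```text
time: 48.57
ee_pos: [0.4807, -0.1087, 0.1081]
tcp_rot: [180.0, 0.0, 112.5]
wrist_force: [4.8, 1.0, 2.8]
opening: 0.0125
```

Run:
```python
from h import *
o=get_obs();print(o['ee_pos'].round(4),o['torque'].round(3),o['wrist_force'].round(2),o['tcp_rot'].round(1))
snap('wrist','w29')
```

```text
[ 0.4807 -0.1087  0.1081] [ 0.158 -1.284  1.737] [4.82 1.02 2.8 ] [180.    0.  112.5]
```

View pics/w29.png

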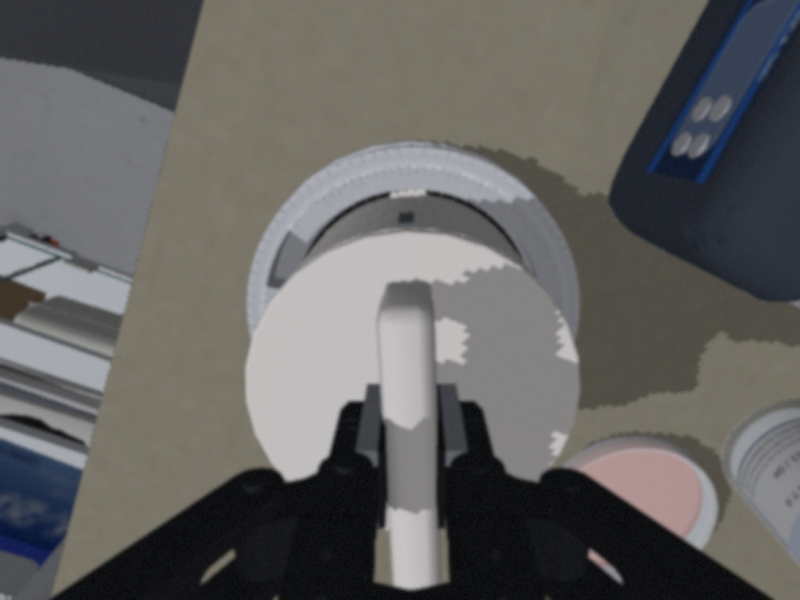

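play_rows(commands="0 0 0 0 1;0 0 0 0 1.3;0 0 0 0 1.3")

```text
time: 48.87
ee_pos: [0.4807, -0.1087, 0.1081]
tcp_rot: [179.9, 0.0, 113.9]
wrist_force: [5.7, 2.1, 3.2]
opening: 0.0123
```

Run:
```python
from h import *
o=get_obs();print(o['ee_pos'].round(4),o['torque'].round(3),o['wrist_force'].round(2),o['tcp_rot'].round(1))
```

```text
[ 0.4807 -0.1087  0.1081] [ 0.376 -1.347  1.08 ] [5.65 2.15 3.16] [179.9   0.  113.9]
```

play_rows(commands="0 0 0 1 0;0 0 0 2 0;0 0 0 2.5 0;0 0 0 2.5 0")

```text
time: 49.2
ee_pos: [0.4803, -0.1086, 0.1093]
tcp_rot: [-180.0, -0.0, 113.8]
wrist_force: [7.2, 0.5, -6.2]
opening: 0.0126
```

play_rows(commands="0.1 0 0 0 0.4;0.2 0 0 0 0.4;0.4 0 0 0 0.4;0.6 0 0 0 0.4;0.6 0 0 0 0.4;0.6 0 0 0 0.4")

```text
time: 49.7
ee_pos: [0.4799, -0.1089, 0.1103]
tcp_rot: [-180.0, -0.0, 114.2]
wrist_force: [0.7, 0.3, -0.0]
opening: 0.0513
```

play_rows(commands="0.6 0 0 20 0;0.6 0 0 50 0;0.6 0 0 90 0;0.6 0 0 120 0;0.6 0 0 120 0;0.6 0 0 120 0")

```text
time: 50.2
ee_pos: [0.481, -0.109, 0.2323]
tcp_rot: [179.9, 0.1, 114.2]
wrist_force: [-0.2, 0.4, -1.4]
opening: 0.0513
```

Run:
```python
from h import *
im,C,o=snap('wrist','w30');print(o['ee_pos'].round(4).tolist(),o['tcp_rot'].round(3).tolist(),o['wrist_force'].round(1))
```

```text
[0.481, -0.109, 0.2323] [179.859, 0.115, 114.181] [-0.2  0.4 -1.4]
```

View pics/w30.png

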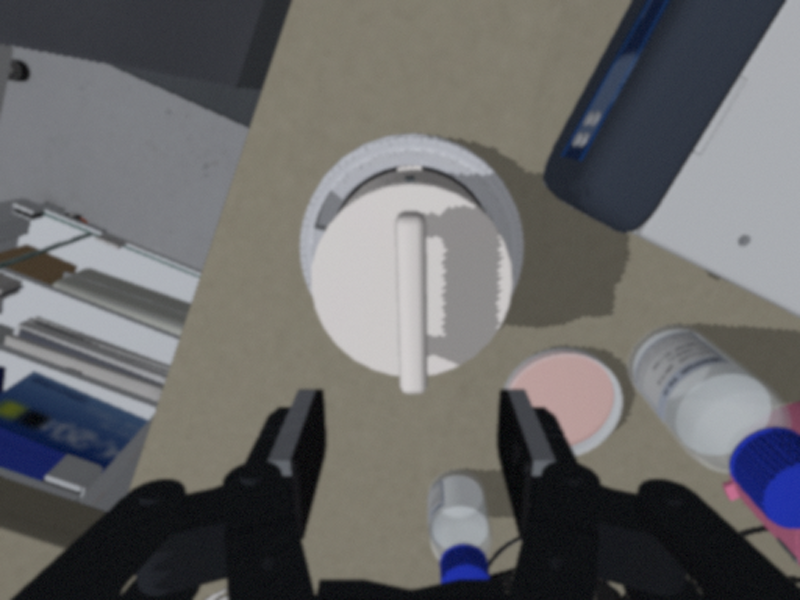

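Run:
```python
from h import *
o={'ee_pos':np.array([0.481,-.109,.2323]),'tcp_rot':np.array([179.86,.115,114.18])}
C=cam('wrist',o);f=lambda p:np.array(p)*.64-.2
im=cv2.imread('pics/w30_raw.png')
for u in(222,250,300,350,388):
    r=int(u*.64);g=cv2.cvtColor(im,cv2.COLOR_BGR2GRAY)[r,240:290];print(u,g.tolist()[8:40])
b=cast(C,f([(398,222),(426,222),(401,390),(426,390)]),.138);m=(b[:2].mean(0),b[2:].mean(0));d=m[0]-m[1]
print(b.mean(0).round(4),np.degrees(np.arctan2(d[1],d[0])),np.linalg.norm(d))
snap('side','d30',(150,150,310,300));snap('scene','s30')
```

```text
222 [201, 201, 199, 196, 190, 181, 182, 188, 192, 190, 189, 187, 187, 185, 184, 183, 183, 180, 177, 170, 157, 143, 126, 120, 124, 133, 139, 138, 139, 140, 139, 139]
250 [200, 201, 201, 199, 196, 190, 192, 202, 205, 206, 206, 203, 201, 200, 199, 196, 195, 195, 190, 185, 170, 155, 142, 138, 155, 180, 196, 199, 199, 199, 201, 200]
300 [201, 200, 201, 200, 198, 193, 189, 193, 202, 205, 207, 204, 204, 202, 201, 198, 196, 195, 192, 188, 177, 163, 147, 134, 140, 165, 191, 198, 200, 200, 199, 199]
350 [200, 199, 200, 199, 200, 197, 194, 190, 194, 203, 205, 205, 206, 204, 202, 202, 199, 197, 194, 192, 184, 171, 154, 136, 124, 125, 132, 136, 139, 138, 139, 138]
388 [122, 122, 122, 122, 122, 125, 124, 135, 156, 181, 198, 205, 206, 205, 204, 201, 199, 197, 194, 193, 185, 174, 160, 142, 129, 124, 123, 121, 124, 124, 123, 123]
[ 0.4824 -0.1095  0.138 ] 114.70004023697717 0.08361162157209061
```

View pics/d30.png

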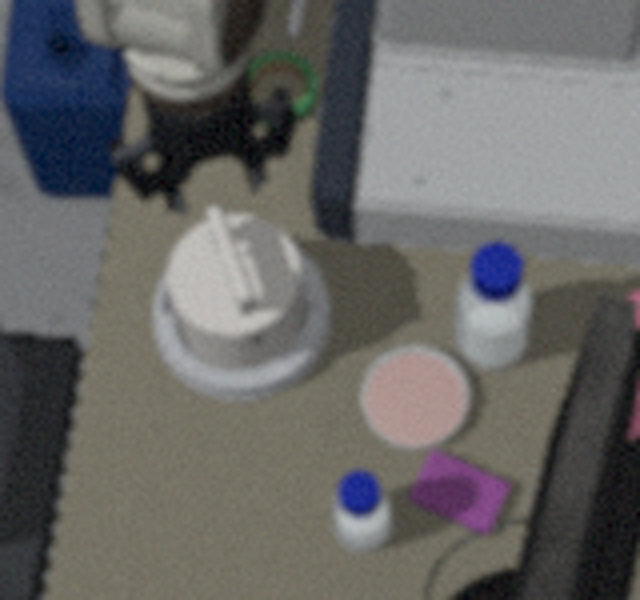

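View pics/s30.png

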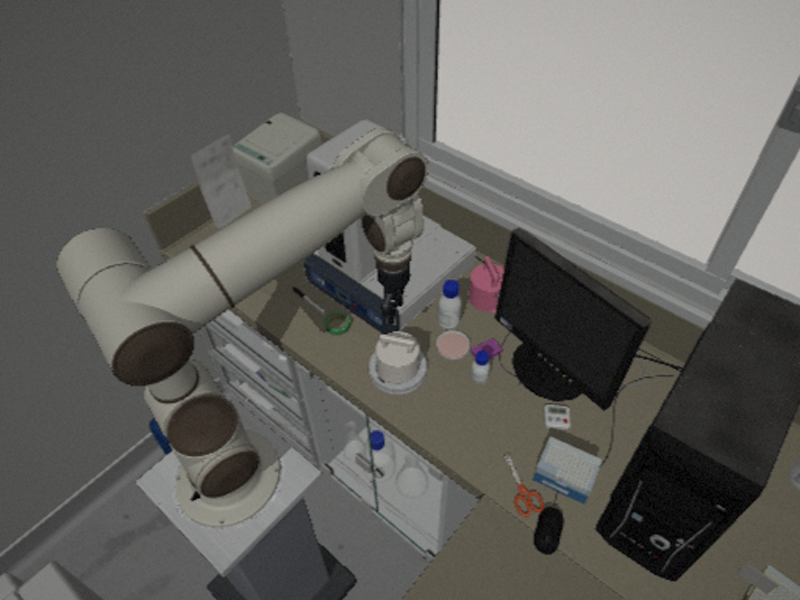

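Run:
```python
from h import *
print(job_done())
```

```text
the job is handed in; nothing more can be done
None
```

The tiles are in the canister with the cover locked on top, and I handed the job in at about 50 s of the 210 s allowed. The hand-in gives no verdict.

- **Cover off:** I pushed the cover down, turned it about 56° anticlockwise, lifted it off and stood it on the bench. It was later knocked about 4 cm aside, so I measured it again before gripping it.
- **Stack:** All three tiles are on the table with a sheet between each pair (tile, sheet, tile, sheet, tile). I felt each piece touch down at its expected height. The view from above showed the stack square and aligned with the slots.
- **Cover on:** Both lugs went into the slots. I pushed the cover down and turned it clockwise until it hit the stop, where the torque rose to about 1.7 N m.
- **Last checks:**
  - The bar ended at 114.7°, a turn of about 62.8° (1.096 rad) from the slot position, which matches the stop.
  - A small lift after turning met about 6 N of pull, so the cover is held.
  - The bystanders in view had not moved, and the arm is clear.

**Disagreements:** Before I gripped the cover the second time, different views put its centre 2 to 4 mm apart. I used a close view with it in the gripper, and it went in without jamming. It also started about 54° from the slot, short of the stop, so I locked it by feel rather than back to its starting angle.

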